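Two-face check of a valve body on a sloped gauge stand

TASK

Take the aluminium valve body out of the red tray and check it on the sloped gauge stand: keep it flat on the bed and push its red-painted face up against the end bar until the brass plunger is fully in, then back off, turn the part a quarter turn and do the same with its blue-painted face. Then set it down gently, upright, inside the yellow tray beside the finished dark part and let go; leave everything else on the bench where it is.

Things in the scene. Friction and masses are not known exactly. Their poses are not given: they have to be found in the camera images.
- part_center (a point): Centre (half-way up, 37.5 mm above the underside) of the loose aluminium valve body to be checked, 0.2 to 0.45 kg: a body 50 x 50 x 30 mm high with a square neck 26 x 26 mm, 45 mm tall, centred on top (75 mm overall), neck sides parallel to body sides. z points up out of the neck, x towards the red face, y towards the blue one. It starts upright in the red tray, at any yaw.
- part_neck (a point): Point on the part's axis in its neck, 55 mm above the underside (same axes as the part): the place to grip it, which leaves all four body faces free.
- part_red (a point): Centre of the part's red-painted side face, 25 mm from the part's axis and 15 mm above its underside; same axes as the part (x points out of this face). A red stripe on the body's top edge marks it from above.
- part_blue (a point): Centre of the part's blue-painted side face, 25 mm from the axis and 15 mm above the underside, a quarter turn anticlockwise (seen from above) from the red one; same axes as the part (y points out of this face). A blue stripe on the body's top edge marks it from above.
- bed: Sloped steel bed of the fixed gauge stand, 150 mm wide, rising away from the robot at 27 degrees to the level. Origin: on the bed's surface at the foot of the end bar, mid-width, 105 mm above the table. x points up the slope into the bar, y along the bar, z square out of the surface (leaning 27 degrees towards the robot). The bed's low end, with a 6 mm high lip, is at x = -165 mm.
- bar_foot (a point): The same point and axes as the bed's origin: foot of the dark end bar's face, in the middle. The bar is 120 mm wide, 26 mm high, 18 mm thick and fixed (x = 0 to 18 mm); behind it is a round dial gauge whose top is 26 mm above the bed. Nothing overhangs the bed.
- plunger (a joint): Brass spring plunger, 12 mm across, sticking 8 mm out of the middle of the end bar (14 mm above the bed, bed y = 0) down the slope. 0 = fully out, 0.008 m = fully in, level with the bar's face; it takes about 3 N to start and 6 N to press fully in, and springs back.
- red_tray: Fixed shallow red tray where the part starts, 150 x 150 mm, walls 18 mm high and 4 mm thick, floor 4 mm thick; origin at the centre of its underside.
- yellow_tray: Fixed shallow yellow tray for checked parts, 220 mm along its x axis and 140 mm along its y, walls 22 mm high and 4 mm thick, floor 4 mm thick; origin at the centre of its underside, on the table. The finished part stands in its +x half; the -x half is free.
- done_center (a point): Centre (half-way up) of the finished part standing loose in the yellow tray: same shape as the aluminium part, dark steel, unpainted. Leave it.
- blue_bottle: Loose blue bottle, 60 mm across, 170 mm high, behind the stand; origin at the underside. Leave it.
- red_can: Loose red can, 60 mm across, 130 mm high, behind the stand; origin at the underside. Leave it.
- wrench: Loose wrench lying on the bench between the robot and the stand. Leave it.
- screwdriver: Loose screwdriver lying on the right far side of the bench. Leave it.
- bearing: Loose dark bearing ring, 80 mm across, 20 mm high, far left on the bench. Leave it.
- carton: Loose cardboard box, 80 x 60 x 50 mm, near right on the bench. Leave it.
Mind the look-alikes: they are no part of the job. Leave any orange or purple look-alike of the part that bears part_center alone.

How it is judged:
By the outcome, as a careful person would: the job done as asked, in the order asked, and still so for the second after the job is handed in, with the robot touching nothing.
It also fails if it takes over 70 s, if anything falls off the work surface, if the arm or the gripper's body presses on something with over 40 N, if the wrist force passes 120 N, or if a joint passes its speed limit or range.

ROBOT

A 6-joint arm with a two-finger parallel gripper is mounted at the origin on the work surface. World frame = base frame: x ahead of the robot, y to its left, z up, the work surface at z = 0. Lengths are in m, angles in rad, forces in N, time in s.
With the tool pointing down it reaches from about 0.3 to 0.775 m from the base axis. Payload 14.6 kg.
Tool frame: the origin (TCP) lies at the very end of the fingers, on their centre line; the grasp point (between the pads) lies 19 mm behind it; z points along the fingers, y is the direction in which the jaws open and shut (so a half turn about z gives the same grasp; the last joint's range is limited). The gripper opens to 94 mm and grips with 3 to 60 N. Pads are 16 mm wide; open, the fingers measure 119 mm over their backs; the gripper's body (75 mm by 177 mm) begins 78 mm behind the grasp point.
Start: joints at [-1.335, 0.3, 1.521, -0, 1.321, -0.067], TCP at [0.164, -0.525, 0.205] pointing down, gripper open.
Joint ranges: [-3.03, 3.03], [-0.79, 2.21], [0.23, 2.52], [-1.04, 4.18], [0, 3.07], [-2.55, 2.55]. Speed limits (rad/s): [2.22, 2.22, 2.57, 3.14, 3.14, 3.14].

INTERFACE

Orientations are given as [roll, pitch, yaw] about the fixed x, y, z axes, in that order (R = Rz(yaw) Ry(pitch) Rx(roll)).
In Python, from station import get_obs, vision, hand_in gives the robot as it stands.
- The arm moves only by the tool play_rows, never from a script. Its argument "moves" is a list of rows, each an object with "claw": the opening, from 0 (shut) to 1 (fully open); "linear": the shift along the tool's x, y, z in mm, a list of three; "turn": the turn, a rotation vector about the tool's x, y, z in rad, a list of three. In form: [{"claw": claw, "linear": [tx, ty, tz], "turn": [ax, ay, az]}, ...]. A call has 1 to 8 rows; each row is the pose to reach, as a shift and turn from the pose measured when the call began, along the tool's axes at that moment; what a row does not reach only later rows make up. A row lasts 1/8 s, in which the tool goes at most 62.5 mm and 10.7 degrees, less where a joint would pass 70% of its speed; a pose out of reach is approached as far as the arm can. A call with a gripper value outside its range is refused whole. The fingers move at their own pace and stop on an object; "force" is the grip in N (left out, the last holds). Time passes only in rows, so rows that repeat a pose let the fingers close. It gives the time, the measured TCP pose, the force and the opening at its end, in the units of the state.
- get_obs(): the state, without advancing time (a new reading comes with each control period).
- vision.camera(name): name is "scene" or "top" or "wrist"; returns the picture (480x640x3 uint8, blue, green, red); there is no depth.
- vision.camera_info(name): a dict with "camera_matrix" (3x3 intrinsics, pixels), "rvec" (rotation vector, rad) and "tvec" (3), from world to camera coordinates, as OpenCV has them; the wrist camera has in their place "mount" (4x4, takes a point from camera to tool coordinates, whose origin is the TCP and whose axes are the flange's). Camera axes: x right, y down, z forward; pixel columns grow to the right and rows downward; lengths in m; the calibration is good to about 2 mm. A picture is of the moment at which its call begins: read the wrist's pose just before it. camera_info takes no time and is no camera call.
- hand_in(): hands the job in, once; it reports no verdict.
The state is a dict: "time_s": time; "qpos": joint angles; "joint_vel": joint speeds; "tau": joint torques, N m; "ee_pos": TCP position; "eef_rot": TCP orientation; "force": force on the tool from outside, world axes, zero at the start; "moment": the same for the moment, N m; "grip_width": finger opening in m.
Only numpy, scipy, OpenCV 4.12 (cv2) and the standard library are available. Lean on these libraries where they do the work, as an engineer would, in place of code of your own. Each camera call takes 0.05 s, during which the arm holds its last target.

## Working session

There is one attempt and no reset: what is moved stays moved. The work goes in short steps, Python scripts to look and compute and a tool call to move; the robot and the scene stay as the last step left them, time stands still between calls to the robot, and variables do not carry over. Pictures are saved under pics/ and viewed, and the job is handed in when it is done.

Besides the shell and the picture viewer there is one more tool, called after "Call:" in YAML: its name, and indented under it one key for each argument. play_rows: Moves the arm, as the interface text tells. Its arguments: {"type":"object","properties":{"moves":{"type":"array","items":{"type":"object","properties":{"claw":{"type":"number"},"linear":{"type":"array","items":{"type":"number"}},"turn":{"type":"array","items":{"type":"number"}}}}},"force":{"type":"number"}},"required":["moves"]}

```bash
mkdir -p pics; ls; python3 - <<'E'
from station import get_obs, vision
import cv2,numpy as np
o=get_obs();print(o)
for n in ("scene","top"):
    im=vision.camera(n);cv2.imwrite(f"pics/{n}0.png",im);print(n,vision.camera_info(n))
print(vision.camera_info("wrist"))
E
```

```text
pics
{'time_s': 0.0, 'qpos': array([-1.33459992e+00,  3.00477427e-01,  1.52155710e+00,  3.93807451e-05,
        1.32071441e+00, -6.66191190e-02]), 'joint_vel': array([-7.23028014e-04, -1.69764664e-03, -4.85277416e-04, -2.18505237e-05,
        1.44567792e-04, -4.13434706e-04]), 'tau': array([-5.28860164e-04, -5.31805301e+01, -3.52739847e+01,  7.08260620e-02,
        2.43462611e-02, -1.16759529e-04]), 'ee_pos': array([ 0.16395175, -0.52472646,  0.20489301]), 'eef_rot': array([-3.14044148e+00, -1.15033183e-04,  3.02805687e-01]), 'force': array([-0.52670727, -0.65704126, -1.09502994]), 'moment': array([ 0.02585241,  0.02007723, -0.00727947]), 'grip_width': 0.09365150235675866}
scene {'camera_matrix': array([[463.32274808,   0.        , 319.75394824],
       [  0.        , 463.32274808, 240.28020823],
       [  0.        ,   0.        ,   1.        ]]), 'rvec': array([ 1.22759116,  2.3561888 , -0.91181982]), 'tvec': array([ 0.27674373, -0.27463447,  1.43018748])}
top {'camera_matrix': array([[500.35895233,   0.        , 330.55118811],
       [  0.        , 500.35895233, 244.37853751],
       [  0.        ,   0.        ,   1.        ]]), 'rvec': array([ 2.1189376 , -2.17583828,  0.16442391]), 'tvec': array([0.0665373 , 0.5473052 , 1.16743565])}
{'camera_matrix': array([[430.26437063,   0.        , 321.14247013],
       [  0.        , 430.26437063, 240.0766224 ],
       [  0.        ,   0.        ,   1.        ]]), 'mount': array([[ 3.82233569e-04, -9.58783120e-01, -2.84138668e-01,
         8.23107834e-02],
       [ 9.99999926e-01,  3.51774451e-04,  1.58226034e-04,
        -7.24392465e-04],
       [-5.17517260e-05, -2.84138708e-01,  9.58783183e-01,
        -1.79631578e-01],
       [ 0.00000000e+00,  0.00000000e+00,  0.00000000e+00,
         1.00000000e+00]])}
```

View pics/scene0.png

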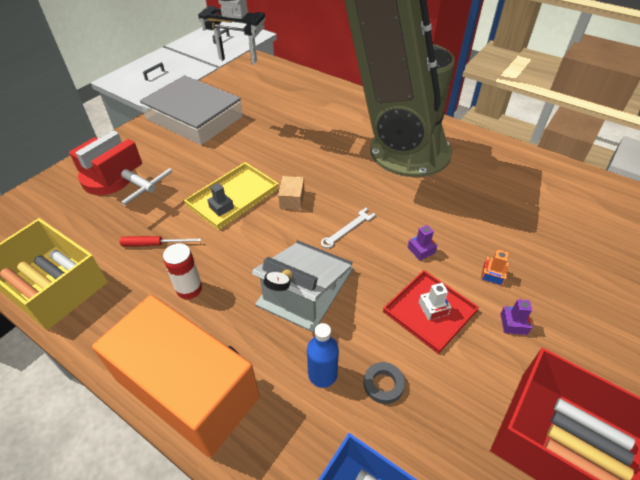

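View pics/top0.png

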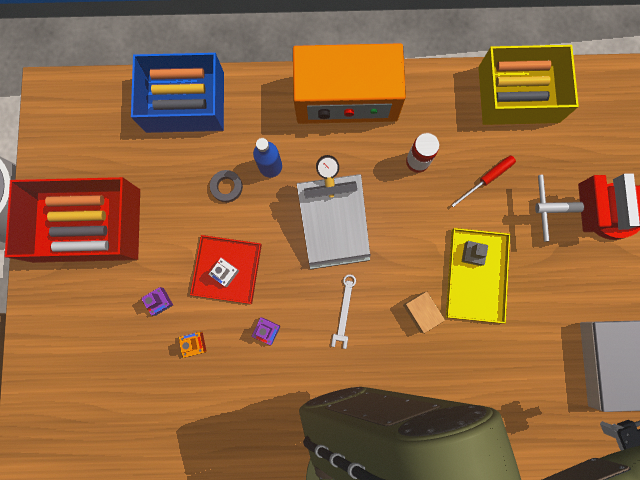

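The target could be confused with these, by top-image pixel: a white/grey part in the red tray (223,271), purple ones (156,301) and (265,331), an orange one (191,345), and the dark finished one (475,253). By the description it is (223,271). I'll check that in close crops.

```bash
cat > h.py <<'E'
import cv2,numpy as np
from scipy.spatial.transform import Rotation as R
from station import get_obs, vision
def crop(n,f,box,k):
    im=cv2.imread(f);x0,y0,x1,y1=box
    cv2.imwrite(n,cv2.resize(im[y0:y1,x0:x1],None,fx=k,fy=k,interpolation=cv2.INTER_CUBIC))
def ray(cam,uv,o=None):
    i=vision.camera_info(cam);K=i["camera_matrix"]
    d=np.linalg.inv(K)@np.array([uv[0],uv[1],1.])
    if cam=="wrist":
        T=np.eye(4);T[:3,:3]=R.from_euler('xyz',o["eef_rot"]).as_matrix();T[:3,3]=o["ee_pos"]
        M=T@i["mount"];return M[:3,3],M[:3,:3]@d
    Rm=cv2.Rodrigues(i["rvec"])[0];return -Rm.T@i["tvec"],Rm.T@d
def atz(cam,uv,z,o=None):
    c,d=ray(cam,uv,o);return c+d*(z-c[2])/d[2]
def proj(cam,P,o=None):
    i=vision.camera_info(cam);K=i["camera_matrix"];P=np.atleast_2d(P)
    if cam=="wrist":
        T=np.eye(4);T[:3,:3]=R.from_euler('xyz',o["eef_rot"]).as_matrix();T[:3,3]=o["ee_pos"]
        M=np.linalg.inv(T@i["mount"]);return cv2.projectPoints(P,cv2.Rodrigues(M[:3,:3])[0],M[:3,3],K,None)[0][:,0]
    return cv2.projectPoints(P,i["rvec"],i["tvec"],K,None)[0][:,0]
E
python3 - <<'E'
from h import *
crop("pics/c1.png","pics/top0.png",(183,228,273,312),8)
crop("pics/c2.png","pics/top0.png",(285,145,385,275),4.6)
crop("pics/c3.png","pics/top0.png",(430,220,530,330),5)
crop("pics/c4.png","pics/scene0.png",(375,260,485,355),7)
E
```

```text
(no output)
```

View pics/c1.png

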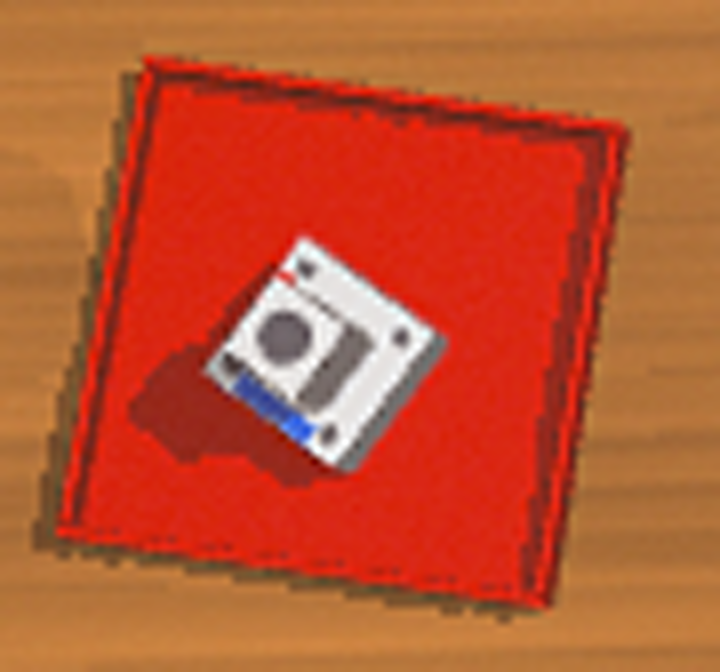

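View pics/c2.png

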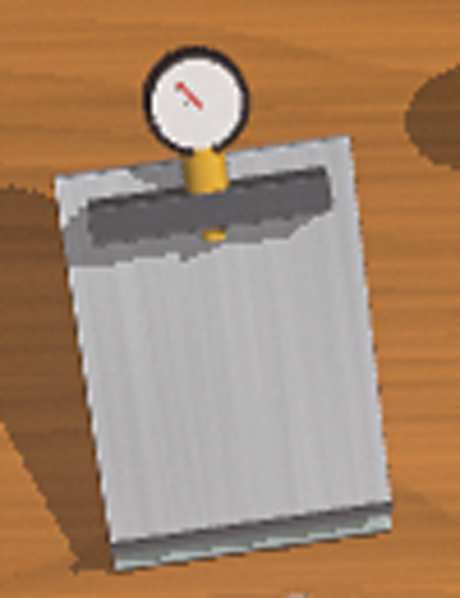

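View pics/c3.png

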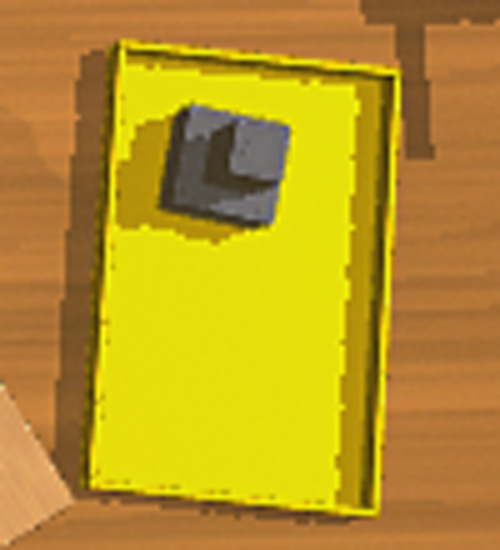

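View pics/c4.png

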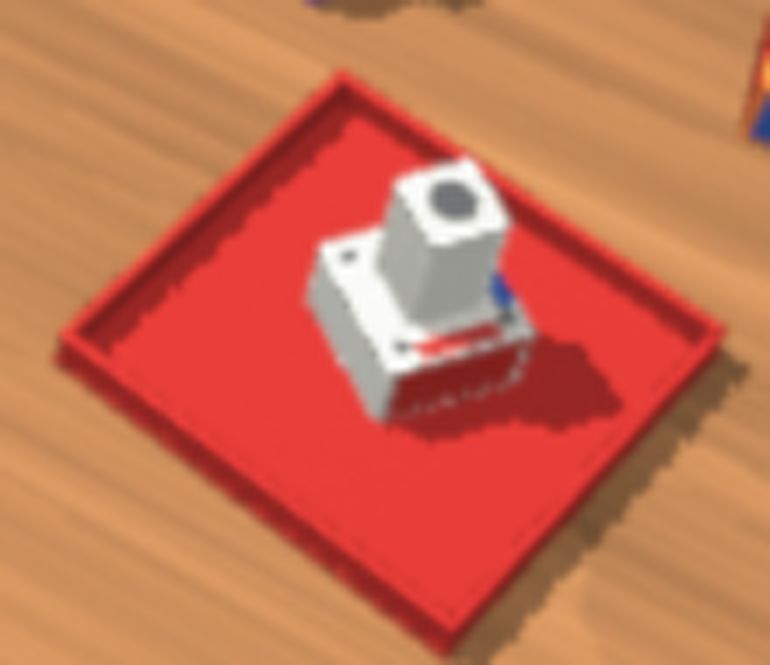

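The part is confirmed: bare aluminium, with the red stripe at upper left and the blue stripe at lower left in the top view, which is anticlockwise as described. Next I'll fit poses from the read corners.

```bash
cat > fit.py <<'E'
from h import *
from scipy.optimize import least_squares
def fullpx(p,off,k): return (np.array(p,float)+.5)/k-.5+np.array(off)
def T2(p,th): c,s=np.cos(th),np.sin(th); return np.array([[c,-s,0],[s,c,0],[0,0,1]])
def fit(obs,x0,model):
    f=lambda q: np.concatenate([(proj(c,model(q,np.array(P)))-px).ravel() for c,P,px in obs])
    r=least_squares(f,x0,loss='soft_l1');print(r.x, np.round(f(r.x).reshape(-1,2),1).tolist());return r.x
flat=lambda q,P:P@T2(0,q[2]).T+[q[0],q[1],0]
S=np.radians(27)
Bs=np.array([[np.cos(S),0,-np.sin(S)],[0,1,0],[np.sin(S),0,np.cos(S)]])
def bedm(q,P): return (P@Bs.T)@T2(0,q[2]).T+[q[0],q[1],.105]
if __name__=="__main__":
    o1=lambda p:fullpx(p,(183,228),8); o2=lambda p:fullpx(p,(285,145),4.6); o3=lambda p:fullpx(p,(430,220),5); o4=lambda p:fullpx(p,(375,260),7)
    for p,z in(((325,350),.034),): print(atz("top",o1(p),z))
    print("c bed",atz("top",o2((214,235)),.117),"ytray",atz("top",o3((245,280)),.022))
    h=.075
    t=fit([("top",[[h,h,.018],[h,-h,.018],[-h,-h,.018],[-h,h,.018]],[o1(p) for p in((147,60),(630,125),(550,607),(57,535))]),
       ("scene",[[h,h,.018],[h,-h,.018],[-h,-h,.018],[-h,h,.018]],[o4(p) for p in((450,632),(60,340),(342,72),(725,330))])],
       [.55,.2,-.1],flat)
    c=.025;n=.013
    # red = +x face; corners: (+,+) between red & blue
    pt=fit([("top",[[c,c,.034],[c,-c,.034],[-c,c,.034]],[o1(p) for p in((207,363),(303,237),(335,462))]),
       ("top",[[n,n,.079]],[o1((228,355))]),
       ("scene",[[c,c,.034],[c,-c,.034],[-c,-c,.034],[n,n,.079],[n,-n,.079],[-n,-n,.079],[-n,n,.079]],[o4(p) for p in((533,330),(390,373),(322,243),(508,218),(435,243),(393,180),(468,157))])],
       [.52,.25,.9],flat)
    a,b=.11,.07
    y=fit([("top",[[a,b,.022],[a,-b,.022],[-a,-b,.022],[-a,b,.022]],[o3(p) for p in((120,42),(400,70),(377,515),(85,487))])],[.55,-.35,-.05],flat)
    b=fit([("top",[[-.165,.075,0.006],[-.165,-.075,.006],[0,.06,.026],[0,-.06,.026],[-.008,0,.014],[.018,.06,.026],[.018,-.06,.026]],[o2(p) for p in((112,543),(390,503),(90,212),(330,183),(214,237),(88,203),(328,168))])],[.68,0,.1],bedm)
    np.save("fit.npy",np.array([t,pt,y,b]))
    for cam in("top","scene"):
        im=cv2.imread(f"pics/{cam}0.png");k=1
        big=cv2.resize(im,None,fx=4,fy=4,interpolation=cv2.INTER_CUBIC)
        def box(q,m,x0,x1,y0,y1,z0,z1,col):
            for z in(z0,z1):
                P=np.array([[x0,y0,z],[x1,y0,z],[x1,y1,z],[x0,y1,z]])
                cv2.polylines(big,[np.round(proj(cam,m(q,P))*4+1.5).astype(int)],True,col,1)
        box(t,flat,-h,h,-h,h,0,.018,(255,255,0))
        box(pt,flat,-c,c,-c,c,.004,.034,(0,255,0)); box(pt,flat,-n,n,-n,n,.034,.079,(0,255,0))
        box(y,flat,-.11,.11,-.07,.07,0,.022,(255,0,0))
        box(b,bedm,-.165,0,-.075,.075,0,0,(0,0,255)); box(b,bedm,0,.018,-.06,.06,0,.026,(0,255,255)); box(b,bedm,-.008,0,-.006,.006,.008,.02,(255,0,255))
        if cam=="top":
            cv2.imwrite("pics/ov1.png",big[228*4:320*4,170*4:370*4]);cv2.imwrite("pics/ov2.png",big[145*4:280*4,280*4:400*4]);cv2.imwrite("pics/ov3.png",big[215*4:335*4,420*4:530*4])
        else:
            cv2.imwrite("pics/ov4.png",big[230*4:350*4,300*4-200:500*4-200]); cv2.imwrite("pics/ov5.png",big[150*4:300*4,180*4:380*4])
E
python3 fit.py
```

```text
[0.49110646 0.31185249 0.034     ]
c bed [0.65021075 0.04825753 0.117     ] ytray [ 0.46545225 -0.30581021  0.022     ]
[ 0.49888601  0.30956546 -0.16830515] [[-0.2, -0.7], [-0.5, -0.3], [-0.5, 0.3], [-0.1, 0.5], [0.1, 0.4], [-0.8, -0.9], [-0.6, -0.5], [0.2, -0.0]]
[0.48929813 0.3131697  0.92210655] [[-0.4, 1.5], [0.3, 0.5], [0.1, 1.3], [-0.4, -0.4], [0.1, 0.1], [-0.3, -0.1], [-1.0, 0.3], [0.2, 0.9], [-0.5, 0.4], [-0.2, -0.1], [0.1, 0.2]]
[ 0.46761656 -0.30622863 -0.13244732] [[-0.5, -0.6], [0.3, -0.2], [-0.0, 0.7], [0.2, 0.1]]
[0.66610742 0.05052386 0.12216296] [[-0.6, -0.8], [0.3, -1.2], [0.4, 5.8], [0.5, 4.5], [-0.3, -1.2], [-0.3, 0.0], [0.0, 0.0]]
```

View pics/ov1.png

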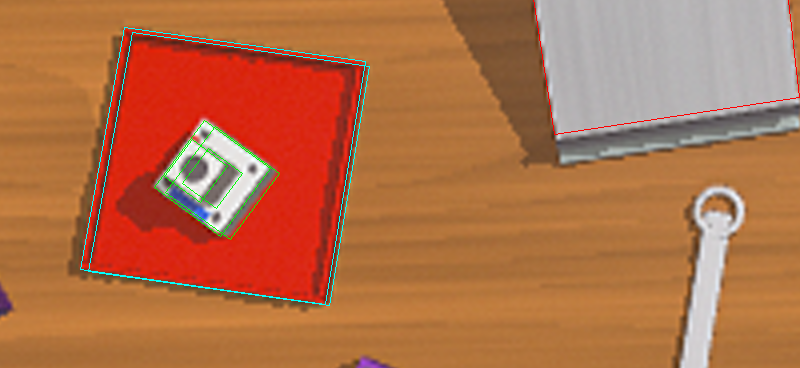

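View pics/ov2.png

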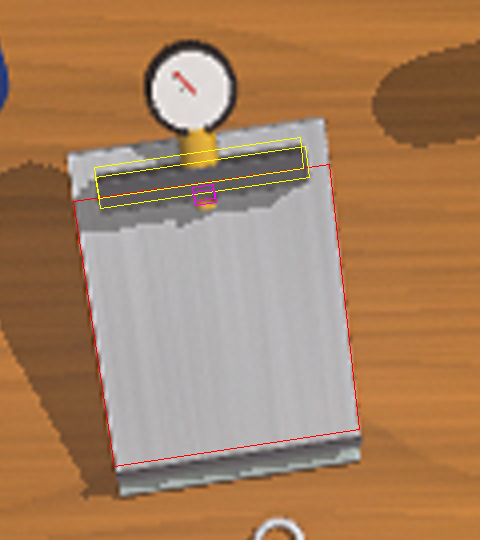

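View pics/ov5.png

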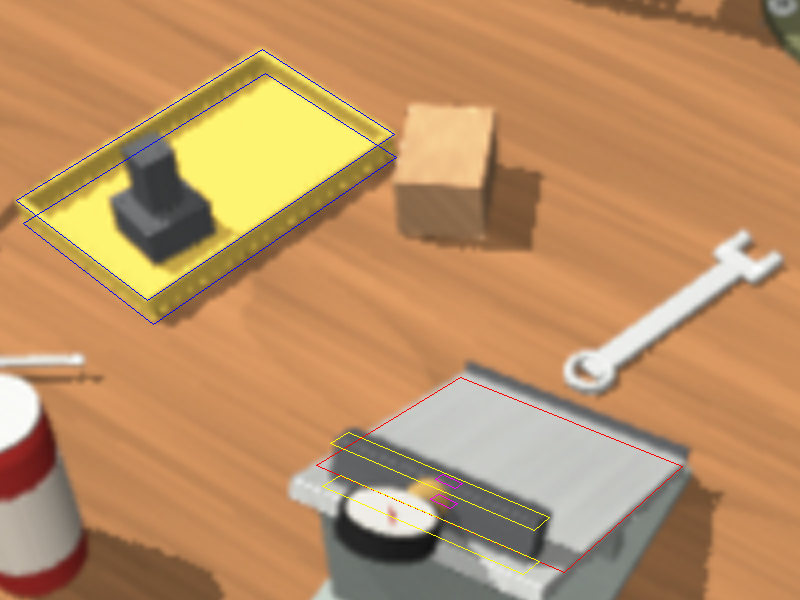

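View pics/ov4.png

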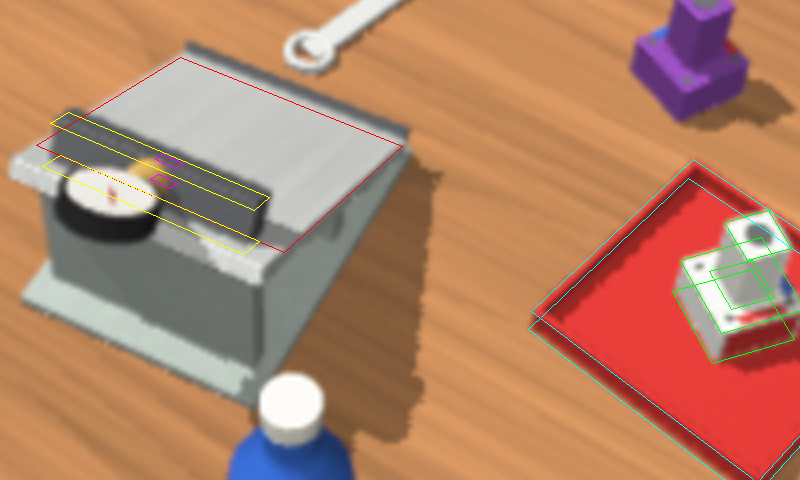

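The part and trays fit well. The stand fit is off because I took the bar's leaned-over front top edge for its back one. I'll refit that.

```bash
cat > fit2.py <<'E'
from fit import *
o2=lambda p:fullpx(p,(285,145),4.6);o5=lambda p:fullpx(p,(180,150),4)
b=fit([("top",[[-.165,.075,0.006],[-.165,-.075,.006],[0,.06,.026],[0,-.06,.026],[-.008,0,.014]],[o2(p) for p in((112,543),(390,503),(92,243),(331,207),(214,241))]),
 ("scene",[[0,-.06,.026],[0,.06,.026],[-.165,-.075,.006],[-.165,.075,.006]],[o5(p) for p in((352,430),(550,508),(467,364),(688,452))])],[.66,.05,.12],bedm)
F=np.load("fit.npy");F[3]=b;np.save("fit.npy",F)
for cam in("top","scene"):
    big=cv2.resize(cv2.imread(f"pics/{cam}0.png"),None,fx=4,fy=4,interpolation=cv2.INTER_CUBIC)
    for x0,x1,y,z0,z1,col in((-.165,0,.075,0,0,(0,0,255)),(0,.018,.06,0,.026,(0,255,255)),(-.008,0,.006,.008,.02,(255,0,255))):
        for z in(z0,z1):
            cv2.polylines(big,[np.round(proj(cam,bedm(b,np.array([[x0,-y,z],[x1,-y,z],[x1,y,z],[x0,y,z]])))*4+1.5).astype(int)],True,col,1)
    cv2.imwrite(f"pics/ow_{cam}.png",big[145*4:280*4,280*4:400*4] if cam=="top" else big[225*4:330*4,235*4:370*4])
a=cv2.imread("pics/ow_top.png")[:420,:];c=cv2.imread("pics/ow_scene.png")
H=max(a.shape[0],c.shape[0]);p=lambda i:cv2.copyMakeBorder(i,0,H-i.shape[0],0,0,0)
cv2.imwrite("pics/ow.png",cv2.resize(np.hstack([p(a),p(c)]),(800,int(800*H/(a.shape[1]+c.shape[1])))))
E
python3 fit2.py
```

```text
[0.66306067 0.05026174 0.12193425] [[-0.5, 0.5], [0.5, 0.1], [0.1, 0.4], [0.4, 0.6], [-0.2, -0.7], [-0.1, -0.5], [0.6, 1.2], [-0.5, 0.2], [-0.3, 0.5]]
```

View pics/ow.png

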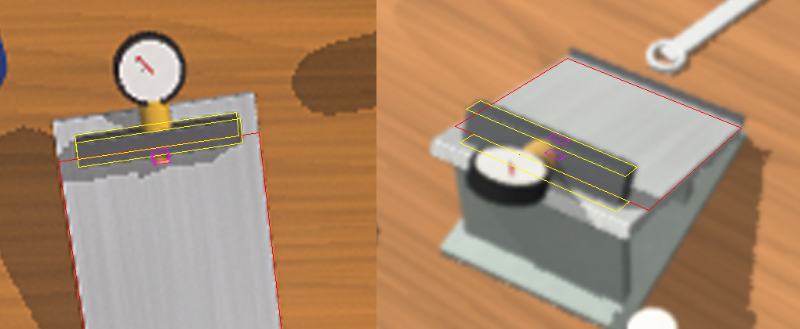

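The stand fit is good now. I'll write a move helper that only computes numbers, then move above the red tray for a wrist check.

```bash
cat >> h.py <<'E'
def down(psi): return R.from_euler('xyz',[np.pi,0,psi])
def rel(p,Rt,o=None):
    o=o or get_obs();Rc=R.from_euler('xyz',o["eef_rot"])
    l=Rc.inv().apply(np.array(p)-o["ee_pos"])*1000;t=(Rc.inv()*Rt).as_rotvec()
    print("linear",np.round(l,1).tolist(),"turn",np.round(t,4).tolist(),"rows>=",np.ceil(max(np.linalg.norm(l)/62.5,np.degrees(np.linalg.norm(t))/10.7)))
def show(o=None):
    o=o or get_obs();print("t",round(o["time_s"],2),"pos",np.round(o["ee_pos"]*1000,1),"rot",np.round(o["eef_rot"],4),"F",np.round(o["force"],1),"w",round(o["grip_width"]*1000,1),"q",np.round(o["qpos"],2))
E
python3 - <<'E'
from h import *
rel([.45,-.1,.25],down(1.35)); rel([.489,.313,.20],down(2.49))
E
```

```text
linear [399.7, -320.2, -44.7] turn [-0.0009, -0.0006, -1.0472] rows>= 9.0
linear [560.1, -702.7, 5.7] turn [-0.0005, -0.0012, -2.1872] rows>= 15.0
```

Call:
play_rows:
  moves:
    - {"claw": 1,"linear": [400,-320,-45],"turn": [0,0,-1.047]}
    - {"claw": 1,"linear": [400,-320,-45],"turn": [0,0,-1.047]}
    - {"claw": 1,"linear": [400,-320,-45],"turn": [0,0,-1.047]}
    - {"claw": 1,"linear": [400,-320,-45],"turn": [0,0,-1.047]}
    - {"claw": 1,"linear": [400,-320,-45],"turn": [0,0,-1.047]}
    - {"claw": 1,"linear": [400,-320,-45],"turn": [0,0,-1.047]}
    - {"claw": 1,"linear": [400,-320,-45],"turn": [0,0,-1.047]}
    - {"claw": 1,"linear": [400,-320,-45],"turn": [0,0,-1.047]}

```text
time_s: 1.1
ee_pos: [0.4431, -0.1099, 0.2493]
eef_rot: [-3.141, -0.001, 1.35]
force: [0.1, -0.6, -0.1]
grip_width: 0.0937
```

```bash
python3 - <<'E'
from h import *
show();rel([.489,.313,.20],down(2.49))
E
```

```text
t 1.1 pos [ 443.1 -109.9  249.3] rot [-3.1413e+00 -8.0000e-04  1.3499e+00] F [ 0.1 -0.6 -0.1] w 93.7 q [-0.32  0.06  1.71  0.    1.38 -0.1 ]
linear [422.7, -47.9, 49.6] turn [0.0002, -0.0009, -1.1401] rows>= 7.0
```

Call:
play_rows:
  moves:
    - {"claw": 1,"linear": [423,-48,49],"turn": [0,0,-1.14]}
    - {"claw": 1,"linear": [423,-48,49],"turn": [0,0,-1.14]}
    - {"claw": 1,"linear": [423,-48,49],"turn": [0,0,-1.14]}
    - {"claw": 1,"linear": [423,-48,49],"turn": [0,0,-1.14]}
    - {"claw": 1,"linear": [423,-48,49],"turn": [0,0,-1.14]}
    - {"claw": 1,"linear": [423,-48,49],"turn": [0,0,-1.14]}
    - {"claw": 1,"linear": [423,-48,49],"turn": [0,0,-1.14]}
    - {"claw": 1,"linear": [423,-48,49],"turn": [0,0,-1.14]}

```text
time_s: 2.1
ee_pos: [0.4881, 0.316, 0.1989]
eef_rot: [-3.14, -0.002, 2.494]
force: [0.1, -1.2, -0.3]
grip_width: 0.0936
```

```bash
python3 - <<'E'
from h import *
o=get_obs();show(o);im=vision.camera("wrist");cv2.imwrite("pics/w1.png",im)
np.save("o1.npy",o,allow_pickle=True)
E
```

```text
t 2.1 pos [488.1 316.  198.9] rot [-3.1401e+00 -1.8000e-03  2.4936e+00] F [ 0.1 -1.2 -0.3] w 93.6 q [ 0.51  0.38  1.43  0.    1.33 -0.41]
```

View pics/w1.png

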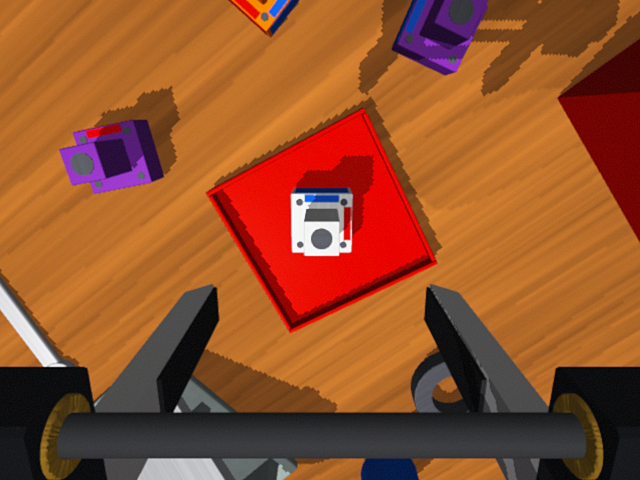

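The wrist view shows the part at (322,222), red stripe on the right at (347,223), blue stripe on top at (322,198), and the neck top around (321,238). I'll enlarge it.

```bash
python3 - <<'E'
from h import *
crop("pics/w1c.png","pics/w1.png",(280,175,365,265),7)
E
```

```text
(no output)
```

View pics/w1c.png

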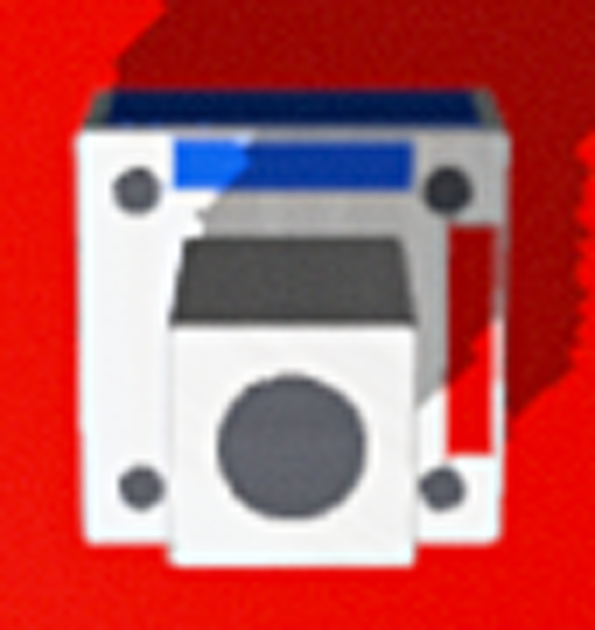

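```bash
cat > fw.py <<'E'
from fit import *
def fitw(o,obs,x0):
    f=lambda q: np.concatenate([(proj("wrist",flat(q,np.array(P)),o)-px).ravel() for P,px in obs])
    r=least_squares(f,x0,loss='soft_l1');print(r.x,np.round(f(r.x).reshape(-1,2),1).tolist());return r.x
E
python3 - <<'E'
from fw import *
o=np.load("o1.npy",allow_pickle=True).item()
w=lambda p:fullpx(p,(280,175),7);c=.025;n=.013
q=fitw(o,[([[-c,c,.034],[c,c,.034],[c,-c,.034],[-c,-c,.034]],[w(p) for p in((78,130),(508,132),(499,543),(84,543))]),
 ([[-n,n,.079],[n,n,.079],[n,-n,.079],[-n,-n,.079]],[w(p) for p in((168,326),(416,326),(416,565),(168,565))])],[.489,.313,.92])
rel([q[0],q[1],.070],down(q[2]+np.pi/2)); rel([q[0],q[1],.040],down(q[2]+np.pi/2))
E
```

```text
[0.49043237 0.31384432 0.92124512] [[-0.2, 0.1], [0.2, -0.1], [0.1, 0.0], [0.0, -0.1], [-0.4, -0.2], [0.4, -0.1], [-0.1, 0.2], [-0.1, 0.1]]
linear [-2.1, 1.1, 129.5] turn [-0.0012, -0.0014, -0.0001] rows>= 3.0
linear [-2.1, 1.1, 159.5] turn [-0.0012, -0.0014, -0.0001] rows>= 3.0
```

Call:
play_rows:
  moves:
    - {"claw": 1,"linear": [-2,1,60],"turn": [0,0,0]}
    - {"claw": 1,"linear": [-2,1,110],"turn": [0,0,0]}
    - {"claw": 1,"linear": [-2,1,145],"turn": [-0.001,-0.001,0]}
    - {"claw": 1,"linear": [-2,1,159],"turn": [-0.001,-0.001,0]}
    - {"claw": 1,"linear": [-2,1,159],"turn": [-0.001,-0.001,0]}
    - {"claw": 1,"linear": [-2,1,159],"turn": [-0.001,-0.001,0]}

```text
time_s: 2.9
ee_pos: [0.4911, 0.314, 0.0422]
eef_rot: [3.139, 0.001, 2.492]
force: [0.2, -0.0, 0.3]
grip_width: 0.0938
```

```bash
python3 - <<'E'
from h import *
show();rel([.4904,.3138,.040],down(.9212+np.pi/2))
E
```

```text
t 2.9 pos [491.1 314.   42.2] rot [3.1395e+00 6.0000e-04 2.4916e+00] F [ 0.2 -0.   0.3] w 93.8 q [ 0.51  0.55  1.57  0.    1.02 -0.42]
linear [0.4, -0.6, 2.2] turn [0.0021, 0.0006, -0.0004] rows>= 1.0
```

Call:
play_rows:
  force: 45
  moves:
    - {"claw": 1,"linear": [0.4,-0.6,2],"turn": [0.002,0,0]}
    - {"claw": 0.5,"linear": [0.4,-0.6,2],"turn": [0.002,0,0]}
    - {"claw": 0,"linear": [0.4,-0.6,2],"turn": [0.002,0,0]}
    - {"claw": 0,"linear": [0.4,-0.6,2],"turn": [0.002,0,0]}
    - {"claw": 0,"linear": [0.4,-0.6,2],"turn": [0.002,0,0]}
    - {"claw": 0,"linear": [0.4,-0.6,2],"turn": [0.002,0,0]}
    - {"claw": 0,"linear": [0.4,-0.6,2],"turn": [0.002,0,0]}

```text
time_s: 3.78
ee_pos: [0.4904, 0.3138, 0.0402]
eef_rot: [3.142, 0.001, 2.492]
force: [-0.5, 1.0, -0.6]
grip_width: 0.0372
```

```bash
python3 - <<'E'
from h import *
show();rel([.4904,.3138,.040],down(.9212+np.pi/2))
E
```

```text
t 3.77 pos [490.4 313.8  40.2] rot [3.1416e+00 6.0000e-04 2.4917e+00] F [-0.5  1.  -0.6] w 37.2 q [ 0.51  0.55  1.57 -0.    1.01 -0.41]
linear [0.0, -0.0, 0.2] turn [0.0, 0.0006, -0.0003] rows>= 1.0
```

Still closing; I'll give it a few more rows.

Call:
play_rows:
  moves:
    - {"claw": 0,"linear": [0,0,0],"turn": [0,0,0]}
    - {"claw": 0,"linear": [0,0,0],"turn": [0,0,0]}
    - {"claw": 0,"linear": [0,0,0],"turn": [0,0,0]}
    - {"claw": 0,"linear": [0,0,0],"turn": [0,0,0]}

```text
time_s: 4.28
ee_pos: [0.4904, 0.3139, 0.0402]
eef_rot: [3.141, 0.001, 2.492]
force: [0.5, 0.3, -0.2]
grip_width: 0.0255
```

```bash
python3 - <<'E'
from h import *
show()
E
```

```text
t 4.28 pos [490.4 313.9  40.2] rot [3.1415e+00 6.0000e-04 2.4917e+00] F [ 0.5  0.3 -0.2] w 25.5 q [ 0.51  0.55  1.57 -0.    1.01 -0.41]
```

Gripped, 25.5 mm against the 26 mm neck. Next: lift, then the tilted approach above the bed.

```bash
cat > bed.py <<'E'
from fit import *
q=np.load("fit.npy")[3]
Rb=R.from_euler('z',q[2])*R.from_euler('y',-S)
RED=Rb*R.from_euler('z',np.pi/2)*R.from_euler('x',np.pi)
BLUE=Rb*R.from_euler('x',np.pi)
O=np.array([q[0],q[1],.105])
def pose(x,y,zu): return O+Rb.apply([x,y,zu+.0362])   # zu: underside above bed
def bedstate(o=None):
    o=o or get_obs()
    p=Rb.inv().apply(o["ee_pos"]-O)*1000
    e=lambda Rt:np.round(np.degrees((Rt.inv()*R.from_euler('xyz',o["eef_rot"])).as_rotvec()),2)
    print("t",round(o["time_s"],2),"bed xyz(part, under)",np.round(p-[0,0,36.2],1),"F bed",np.round(Rb.inv().apply(o["force"]),1),"M bed",np.round(Rb.inv().apply(o["moment"]),2),"errR",e(RED),"errB",e(BLUE),"w",round(o["grip_width"]*1000,1),"q",np.round(o["qpos"],2))
E
python3 - <<'E'
from bed import *
rel([.4904,.3138,.20],down(2.492)); rel(pose(-.075,0,.06),RED); print(pose(-.075,0,.06))
E
```

```text
linear [-0.1, -0.0, -159.8] turn [0.0001, 0.0006, -0.0003] rows>= 3.0
linear [-217.8, -182.5, -116.4] turn [-0.4454, -0.1877, 0.7839] rows>= 5.0
[0.55338173 0.03682144 0.15666554]
```

Call:
play_rows:
  moves:
    - {"claw": 0,"linear": [0,0,-10],"turn": [0,0,0]}
    - {"claw": 0,"linear": [0,0,-40],"turn": [0,0,0]}
    - {"claw": 0,"linear": [0,0,-90],"turn": [0,0,0]}
    - {"claw": 0,"linear": [0,0,-140],"turn": [0,0,0]}
    - {"claw": 0,"linear": [0,0,-175],"turn": [0,0,0]}
    - {"claw": 0,"linear": [0,0,-180],"turn": [0,0,0]}
    - {"claw": 0,"linear": [0,0,-180],"turn": [0,0,0]}

```text
time_s: 5.15
ee_pos: [0.49, 0.3136, 0.219]
eef_rot: [-3.14, 0.0, 2.492]
force: [-0.5, -0.3, -3.6]
grip_width: 0.026
```

```bash
python3 - <<'E'
from bed import *
show();rel(pose(-.075,0,.08),RED)
E
```

```text
t 5.15 pos [490.  313.6 219. ] rot [-3.1403  0.      2.4916] F [-0.5 -0.3 -3.6] w 26.0 q [ 0.51  0.36  1.41 -0.    1.37 -0.41]
linear [-211.5, -188.3, 44.7] turn [-0.4469, -0.1876, 0.7839] rows>= 5.0
```

Call:
play_rows:
  moves:
    - {"claw": 0,"linear": [-30,-27,6],"turn": [-0.06,-0.03,0.11]}
    - {"claw": 0,"linear": [-75,-67,14],"turn": [-0.15,-0.06,0.27]}
    - {"claw": 0,"linear": [-118,-105,24],"turn": [-0.24,-0.1,0.43]}
    - {"claw": 0,"linear": [-160,-142,33],"turn": [-0.33,-0.14,0.58]}
    - {"claw": 0,"linear": [-195,-174,41],"turn": [-0.41,-0.17,0.72]}
    - {"claw": 0,"linear": [-211.5,-188,45],"turn": [-0.447,-0.1876,0.784]}
    - {"claw": 0,"linear": [-211.5,-188,45],"turn": [-0.447,-0.1876,0.784]}
    - {"claw": 0,"linear": [-211.5,-188,45],"turn": [-0.447,-0.1876,0.784]}

```text
time_s: 6.15
ee_pos: [0.5441, 0.0365, 0.1734]
eef_rot: [2.673, -0.0, 1.694]
force: [0.6, -0.2, -2.8]
grip_width: 0.0256
```

```bash
python3 - <<'E'
from bed import *
bedstate();o=get_obs();np.save("o2.npy",o,allow_pickle=True);cv2.imwrite("pics/w2.png",vision.camera("wrist"));cv2.imwrite("pics/s2.png",vision.camera("scene"))
rel(pose(-.075,0,.01),RED)
E
```

```text
t 6.15 bed xyz(part, under) [-75.6   0.8  79.1] F bed [-0.8 -0.3 -2.8] M bed [-0.04  0.39  0.02] errR [ 0.12  0.04 -0.07] errB [ 1.300e-01 -7.000e-02 -9.007e+01] w 25.6 q [-0.04  0.08  1.93  0.12  0.67 -0.23]
linear [-1.2, 0.2, 69.4] turn [-0.001, -0.0009, 0.0016] rows>= 2.0
```

View pics/w2.png

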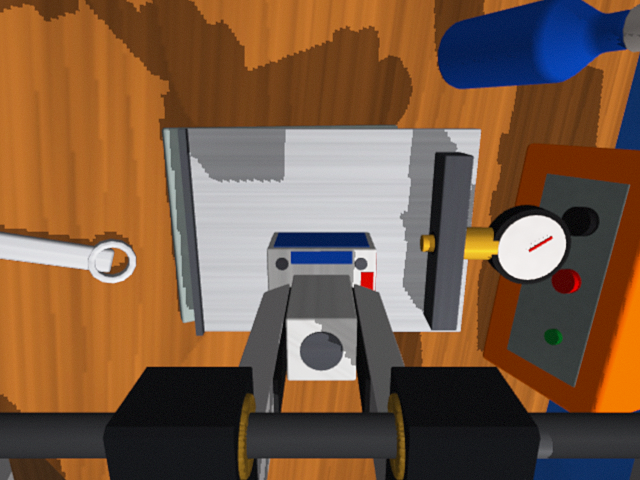

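View pics/s2.png

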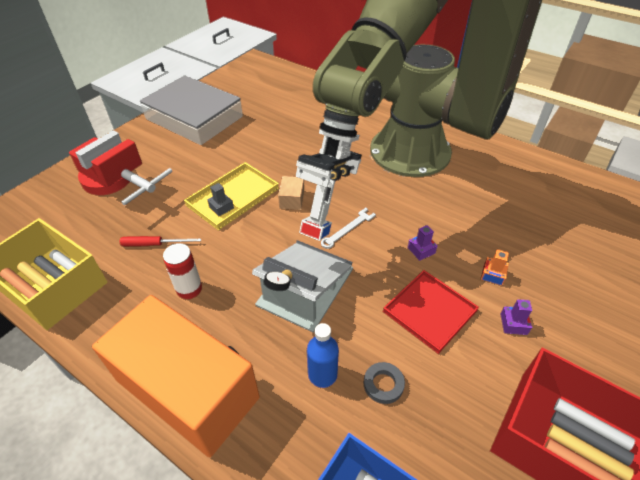

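The wrist view (plunger tip (427,243), bar face edge (437,155)–(430,328)) shows the red face towards the bar. I'll overlay the bed model there to refine it.

```bash
python3 - <<'E'
from bed import *
o=np.load("o2.npy",allow_pickle=True).item()
big=cv2.resize(cv2.imread("pics/w2.png")[110:345],None,fx=2.2,fy=2.2,interpolation=cv2.INTER_CUBIC)
def dr(P,col,closed=True):
    p=(proj("wrist",bedm(q,np.array(P)),o)-[0,110])*2.2+.6;cv2.polylines(big,[np.round(p).astype(int)],closed,col,1)
dr([[-.165,-.075,0],[0,-.075,0],[0,.075,0],[-.165,.075,0]],(0,0,255))
for z in(0,.026): dr([[0,-.06,z],[.018,-.06,z],[.018,.06,z],[0,.06,z]],(0,255,255))
dr([[-.008,-.006,.014],[0,-.006,.014],[0,.006,.014],[-.008,.006,.014]],(255,0,255))
dr([[-.165,-.075,.006],[-.165,.075,.006]],(0,255,0))
cv2.imwrite("pics/w2o.png",big[:,300:1100])
E
```

```text
(no output)
```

View pics/w2o.png

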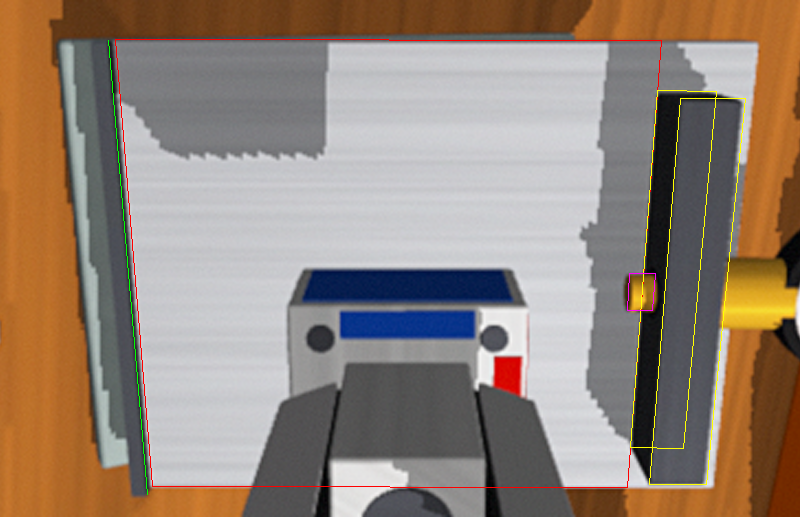

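The model overlays within about 1 mm. Now descend along the bed normal.

Call:
play_rows:
  moves:
    - {"claw": 0,"linear": [-1.2,0.2,20],"turn": [0,0,0]}
    - {"claw": 0,"linear": [-1.2,0.2,45],"turn": [0,-0.001,0.001]}
    - {"claw": 0,"linear": [-1.2,0.2,62],"turn": [0,-0.001,0.001]}
    - {"claw": 0,"linear": [-1.2,0.2,71],"turn": [-0.001,-0.001,0.0016]}
    - {"claw": 0,"linear": [-1.2,0.2,73],"turn": [-0.001,-0.001,0.0016]}
    - {"claw": 0,"linear": [-1.2,0.2,73],"turn": [-0.001,-0.001,0.0016]}

```text
time_s: 7.0
ee_pos: [0.5776, 0.0399, 0.1094]
eef_rot: [2.67, 0.0, 1.693]
force: [0.2, -0.2, -2.7]
grip_width: 0.0257
```

```bash
python3 - <<'E'
from bed import *
bedstate();rel(pose(-.075,0,.0),RED)
E
```

```text
t 7.0 bed xyz(part, under) [-74.7   0.1   6.8] F bed [-1.1 -0.2 -2.5] M bed [-0.09  0.38  0.04] errR [-0.02 -0.   -0.02] errB [-2.000e-02  2.000e-02 -9.002e+01] w 25.7 q [-0.03  0.25  1.91  0.13  0.52 -0.25]
linear [-0.1, -0.3, 6.8] turn [0.0004, 0.0, 0.0003] rows>= 1.0
```

Call:
play_rows:
  moves:
    - {"claw": 0,"linear": [0,0,3],"turn": [0,0,0]}
    - {"claw": 0,"linear": [0,0,5],"turn": [0,0,0]}
    - {"claw": 0,"linear": [0,0,6],"turn": [0,0,0]}
    - {"claw": 0,"linear": [0,0,6],"turn": [0,0,0]}

```text
time_s: 7.5
ee_pos: [0.5804, 0.0402, 0.104]
eef_rot: [2.67, 0.0, 1.693]
force: [-0.0, -1.0, -3.7]
grip_width: 0.0255
```

```bash
python3 - <<'E'
from bed import *
bedstate()
E
```

```text
t 7.5 bed xyz(part, under) [-74.7   0.1   0.7] F bed [-1.8 -1.  -3.2] M bed [-0.04  0.48 -0.02] errR [-0.02 -0.   -0.02] errB [-2.000e-02  1.000e-02 -9.002e+01] w 25.5 q [-0.02  0.26  1.9   0.14  0.51 -0.25]
```

Call:
play_rows:
  moves:
    - {"claw": 0,"linear": [0,0,0.7],"turn": [0,0,0]}
    - {"claw": 0,"linear": [0,0,1.2],"turn": [0,0,0]}
    - {"claw": 0,"linear": [0,0,1.2],"turn": [0,0,0]}

```text
time_s: 7.88
ee_pos: [0.5808, 0.0403, 0.1032]
eef_rot: [2.67, 0.0, 1.693]
force: [-4.9, -0.4, 3.4]
grip_width: 0.0255
```

```bash
python3 - <<'E'
from bed import *
bedstate()
E
```

```text
t 7.88 bed xyz(part, under) [-74.6   0.1  -0.2] F bed [-2.8  0.2  5.3] M bed [-0.04  0.97  0.01] errR [-0.02 -0.   -0.02] errB [-2.000e-02  2.000e-02 -9.002e+01] w 25.5 q [-0.02  0.27  1.9   0.14  0.51 -0.25]
```

In contact with the bed, about 8 N normal. Slide up the slope (tool +y), keeping slight pressure.

Call:
play_rows:
  moves:
    - {"claw": 0,"linear": [0,3,0.3],"turn": [0,0,0]}
    - {"claw": 0,"linear": [0,9,0.3],"turn": [0,0,0]}
    - {"claw": 0,"linear": [0,17,0.3],"turn": [0,0,0]}
    - {"claw": 0,"linear": [0,25,0.3],"turn": [0,0,0]}
    - {"claw": 0,"linear": [0,32,0.3],"turn": [0,0,0]}
    - {"claw": 0,"linear": [0,36,0.3],"turn": [0,0,0]}
    - {"claw": 0,"linear": [0,37,0.3],"turn": [0,0,0]}

```text
time_s: 8.75
ee_pos: [0.6128, 0.0443, 0.1195]
eef_rot: [2.672, 0.0, 1.693]
force: [-16.9, -3.2, 8.9]
grip_width: 0.026
```

```bash
python3 - <<'E'
from bed import *
bedstate()
E
```

```text
t 8.75 bed xyz(part, under) [-38.5   0.2  -0.3] F bed [-11.3  -1.1  15.7] M bed [-0.22  2.57  0.05] errR [ 0.12  0.01 -0.03] errB [ 1.000e-01 -8.000e-02 -9.003e+01] w 26.0 q [-0.01  0.31  1.8   0.12  0.57 -0.22]
```

Normal force is a bit high, so I'll ease it slightly and creep on.

Call:
play_rows:
  moves:
    - {"claw": 0,"linear": [0,1,-0.2],"turn": [0,0,0]}
    - {"claw": 0,"linear": [0,3,-0.2],"turn": [0,0,0]}
    - {"claw": 0,"linear": [0,5,-0.2],"turn": [0,0,0]}
    - {"claw": 0,"linear": [0,7,-0.2],"turn": [0,0,0]}
    - {"claw": 0,"linear": [0,8.5,-0.2],"turn": [0,0,0]}
    - {"claw": 0,"linear": [0,9,-0.2],"turn": [0,0,0]}

```text
time_s: 9.5
ee_pos: [0.6197, 0.0452, 0.1232]
eef_rot: [2.675, -0.0, 1.694]
force: [-13.0, -2.1, 1.6]
grip_width: 0.0258
```

```bash
python3 - <<'E'
from bed import *
bedstate()
E
```

```text
t 9.5 bed xyz(part, under) [-30.6   0.2  -0.2] F bed [-11.   -0.5   7.4] M bed [-0.19  2.25 -0.  ] errR [ 0.28  0.03 -0.03] errB [  0.25  -0.2  -90.03] w 25.8 q [-0.01  0.32  1.78  0.11  0.59 -0.21]
```

Call:
play_rows:
  moves:
    - {"claw": 0,"linear": [0,1.5,0],"turn": [-0.005,0,0]}
    - {"claw": 0,"linear": [0,3,0],"turn": [-0.005,0,0]}
    - {"claw": 0,"linear": [0,4.5,0],"turn": [-0.005,0,0]}
    - {"claw": 0,"linear": [0,5.5,0],"turn": [-0.005,0,0]}
    - {"claw": 0,"linear": [0,5.5,0],"turn": [-0.005,0,0]}

```text
time_s: 10.12
ee_pos: [0.6229, 0.0456, 0.1248]
eef_rot: [2.675, -0.0, 1.694]
force: [-20.5, -4.3, 6.3]
grip_width: 0.0253
```

```bash
python3 - <<'E'
from bed import *
bedstate()
E
```

```text
t 10.12 bed xyz(part, under) [-27.1   0.3  -0.2] F bed [-15.8  -1.8  15.1] M bed [-0.29  3.24 -0.04] errR [ 0.27  0.05 -0.04] errB [  0.26  -0.17 -90.04] w 25.3 q [-0.01  0.32  1.77  0.11  0.59 -0.21]
```

Call:
play_rows:
  moves:
    - {"claw": 0,"linear": [0,1.5,-0.3],"turn": [-0.005,0,0]}
    - {"claw": 0,"linear": [0,3,-0.3],"turn": [-0.005,0,0]}
    - {"claw": 0,"linear": [0,4,-0.3],"turn": [-0.005,0,0]}
    - {"claw": 0,"linear": [0,4,-0.3],"turn": [-0.005,0,0]}

```text
time_s: 10.62
ee_pos: [0.6248, 0.0458, 0.1258]
eef_rot: [2.675, -0.001, 1.694]
force: [-14.3, -3.3, 1.5]
grip_width: 0.0259
```

```bash
python3 - <<'E'
from bed import *
bedstate()
o=get_obs();np.save("o3.npy",o,allow_pickle=True);cv2.imwrite("pics/w3.png",vision.camera("wrist"))
crop("pics/w3c.png","pics/w3.png",(180,90,500,330),2.5)
E
```

```text
t 10.62 bed xyz(part, under) [-24.9   0.3  -0.2] F bed [-12.3  -1.5   8. ] M bed [-0.35  2.68 -0.05] errR [ 0.24  0.08 -0.04] errB [  0.25  -0.13 -90.04] w 25.9 q [-0.01  0.32  1.76  0.11  0.59 -0.21]
```

View pics/w3c.png

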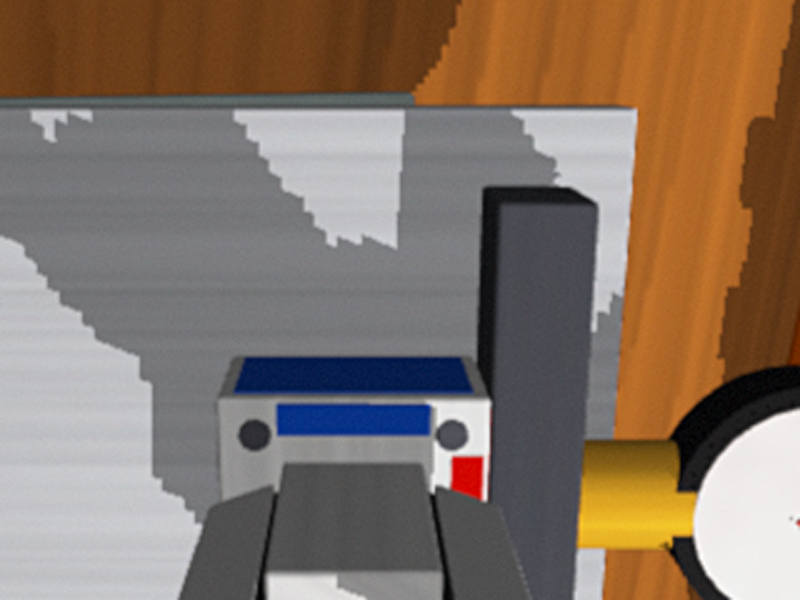

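The part appears at or within a hair of the bar (face edge at crop (488,480)). I'll push on until the force clearly rises, meaning bar contact.

Call:
play_rows:
  moves:
    - {"claw": 0,"linear": [0,1.5,-0.1],"turn": [-0.005,0,0]}
    - {"claw": 0,"linear": [0,2.5,-0.1],"turn": [-0.005,0,0]}
    - {"claw": 0,"linear": [0,3,-0.1],"turn": [-0.005,0,0]}
    - {"claw": 0,"linear": [0,3,-0.1],"turn": [-0.005,0,0]}

```text
time_s: 11.18
ee_pos: [0.6251, 0.0459, 0.1259]
eef_rot: [2.676, -0.001, 1.694]
force: [-24.9, -5.7, 7.9]
grip_width: 0.0256
```

```bash
python3 - <<'E'
from bed import *
bedstate()
E
```

```text
t 11.18 bed xyz(part, under) [-24.6   0.3  -0.2] F bed [-19.   -2.7  18.6] M bed [-0.43  3.89 -0.06] errR [ 0.32  0.1  -0.05] errB [  0.33  -0.17 -90.05] w 25.6 q [-0.01  0.32  1.76  0.11  0.6  -0.21]
```

Call:
play_rows:
  moves:
    - {"claw": 0,"linear": [0,2,-0.4],"turn": [-0.005,0,0]}
    - {"claw": 0,"linear": [0,3.5,-0.4],"turn": [-0.005,0,0]}
    - {"claw": 0,"linear": [0,4.5,-0.4],"turn": [-0.005,0,0]}
    - {"claw": 0,"linear": [0,4.5,-0.4],"turn": [-0.005,0,0]}
    - {"claw": 0,"linear": [0,4.5,-0.4],"turn": [-0.005,0,0]}

```text
time_s: 11.8
ee_pos: [0.6252, 0.0459, 0.126]
eef_rot: [2.681, -0.002, 1.695]
force: [-38.5, -8.0, 10.4]
grip_width: 0.0257
```

```bash
python3 - <<'E'
from bed import *
bedstate()
cv2.imwrite("pics/w4.png",vision.camera("wrist"));cv2.imwrite("pics/s4.png",vision.camera("scene"))
crop("pics/w4c.png","pics/w4.png",(260,170,460,320),4)
crop("pics/s4c.png","pics/s4.png",(230,190,370,310),5)
E
```

```text
t 11.8 bed xyz(part, under) [-24.4   0.3  -0.1] F bed [-30.2  -3.2  27. ] M bed [-0.77  5.53  0.03] errR [ 0.62  0.15 -0.06] errB [  0.6   -0.37 -90.06] w 25.7 q [-0.01  0.32  1.76  0.11  0.61 -0.21]
```

View pics/w4c.png

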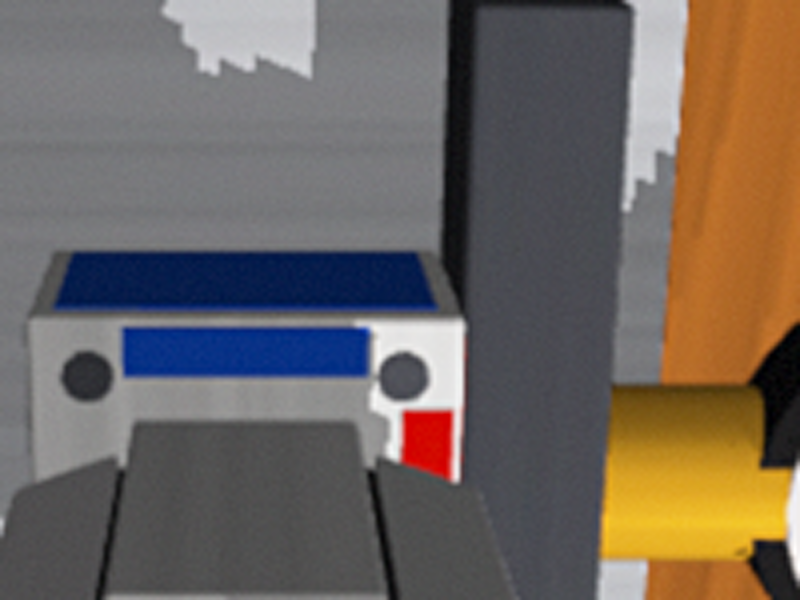

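View pics/s4c.png

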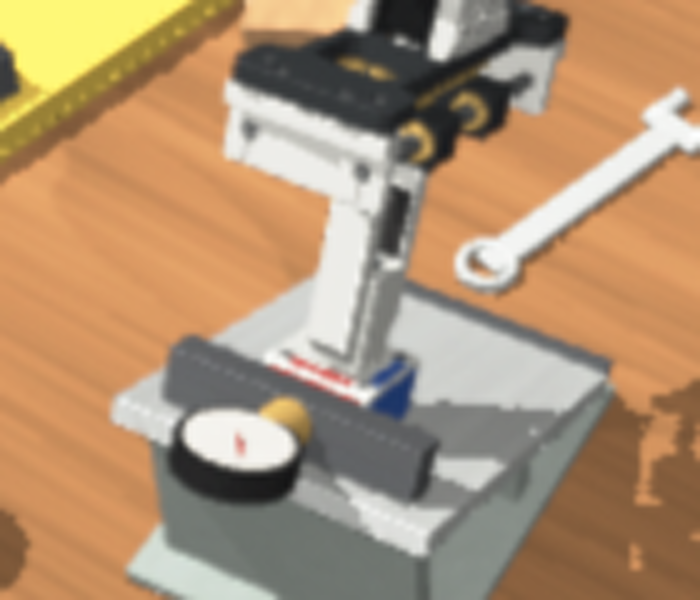

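Bar contact is firm: Fx about 30 N with no further motion. The tool has tipped 0.6°. I'll flatten it while holding at the bar before backing off.

Call:
play_rows:
  moves:
    - {"claw": 0,"linear": [0,2,-0.2],"turn": [-0.015,0,0]}
    - {"claw": 0,"linear": [0,2,-0.2],"turn": [-0.02,0,0]}
    - {"claw": 0,"linear": [0,2,-0.2],"turn": [-0.02,0,0]}

```text
time_s: 12.28
ee_pos: [0.625, 0.0459, 0.1257]
eef_rot: [2.667, -0.002, 1.695]
force: [-15.8, -2.5, 1.2]
grip_width: 0.0259
```

```bash
python3 - <<'E'
from bed import *
bedstate()
E
```

```text
t 12.28 bed xyz(part, under) [-24.7   0.3  -0.3] F bed [-13.7  -0.6   8.3] M bed [-0.46  3.3  -0.08] errR [-0.22  0.18 -0.06] errB [-3.000e-02  3.100e-01 -9.006e+01] w 25.9 q [-0.01  0.32  1.77  0.12  0.58 -0.22]
```

Red is done and flat. Back off down the slope, then lift clear.

Call:
play_rows:
  moves:
    - {"claw": 0,"linear": [0,-3,0],"turn": [0.004,-0.003,0]}
    - {"claw": 0,"linear": [0,-10,-0.3],"turn": [0.004,-0.003,0]}
    - {"claw": 0,"linear": [0,-25,-0.5],"turn": [0.004,-0.003,0]}
    - {"claw": 0,"linear": [0,-42,-1],"turn": [0.004,-0.003,0]}
    - {"claw": 0,"linear": [0,-50,-10],"turn": [0.004,-0.003,0]}
    - {"claw": 0,"linear": [0,-50,-35],"turn": [0.004,-0.003,0]}
    - {"claw": 0,"linear": [0,-50,-50],"turn": [0.004,-0.003,0]}
    - {"claw": 0,"linear": [0,-50,-50],"turn": [0.004,-0.003,0]}

```text
time_s: 13.28
ee_pos: [0.5586, 0.0375, 0.1488]
eef_rot: [2.668, 0.001, 1.694]
force: [0.1, 0.1, -3.2]
grip_width: 0.0258
```

```bash
python3 - <<'E'
from bed import *
bedstate();rel(pose(-.075,0,.05),BLUE)
E
```

```text
t 13.28 bed xyz(part, under) [-73.9  -0.   50.6] F bed [-1.3  0.1 -2.9] M bed [-0.06  0.46  0.02] errR [-0.15 -0.02 -0.06] errB [ -0.13   0.1  -90.06] w 25.8 q [-0.03  0.15  1.92  0.12  0.6  -0.24]
linear [0.0, -1.1, 0.6] turn [0.0023, -0.0018, 1.5718] rows>= 9.0
```

Call:
play_rows:
  moves:
    - {"claw": 0,"linear": [0,-1,0],"turn": [0,0,0.15]}
    - {"claw": 0,"linear": [0,-1,0],"turn": [0,0,0.33]}
    - {"claw": 0,"linear": [0,-1,0],"turn": [0,0,0.51]}
    - {"claw": 0,"linear": [0,-1,0],"turn": [0,0,0.69]}
    - {"claw": 0,"linear": [0,-1,0],"turn": [0,0,0.87]}
    - {"claw": 0,"linear": [0,-1,0],"turn": [0,0,1.05]}
    - {"claw": 0,"linear": [0,-1,0],"turn": [0,0,1.23]}
    - {"claw": 0,"linear": [0,-1,0],"turn": [0,0,1.41]}

```text
time_s: 14.28
ee_pos: [0.5578, 0.0374, 0.1476]
eef_rot: [3.062, -0.467, 0.297]
force: [-0.1, 0.8, -3.5]
grip_width: 0.0258
```

```bash
python3 - <<'E'
from bed import *
bedstate();rel(pose(-.075,0,.03),BLUE)
E
```

```text
t 14.28 bed xyz(part, under) [-75.1   0.   49.9] F bed [-1.6  0.8 -3.1] M bed [ 0.03  0.53 -0.02] errR [-9.000e-02  7.000e-02  8.107e+01] errB [-0.02  0.1  -8.93] w 25.8 q [-0.03  0.15  1.93  0.12  0.6   1.17]
linear [0.1, 0.0, 19.9] turn [0.0003, -0.0018, 0.1559] rows>= 1.0
```

Call:
play_rows:
  moves:
    - {"claw": 0,"linear": [0,0,5],"turn": [0,0,0.1]}
    - {"claw": 0,"linear": [0,0,20],"turn": [0,-0.002,0.156]}
    - {"claw": 0,"linear": [0,0,35],"turn": [0,-0.002,0.156]}
    - {"claw": 0,"linear": [0,0,42],"turn": [0,-0.002,0.156]}
    - {"claw": 0,"linear": [0,0,45],"turn": [0,-0.002,0.156]}
    - {"claw": 0,"linear": [0,0,45],"turn": [0,-0.002,0.156]}

```text
time_s: 15.02
ee_pos: [0.5782, 0.0399, 0.1076]
eef_rot: [3.141, -0.471, 0.122]
force: [0.5, -0.5, -3.4]
grip_width: 0.026
```

```bash
python3 - <<'E'
from bed import *
bedstate();rel(pose(-.075,0,-0.0005),BLUE)
cv2.imwrite("pics/w5.png",vision.camera("wrist"));cv2.imwrite("pics/s5.png",vision.camera("scene"))
crop("pics/s5c.png","pics/s5.png",(230,160,390,310),4)
E
```

```text
t 15.03 bed xyz(part, under) [-75.    0.    4.9] F bed [-1.2 -0.6 -3.2] M bed [-0.06  0.51  0.03] errR [-1.000e-02 -2.000e-02  8.998e+01] errB [-0.02 -0.01 -0.02] w 26.0 q [-0.03  0.25  1.91  0.13  0.52  1.32]
linear [0.0, 0.0, 5.4] turn [0.0003, 0.0002, 0.0003] rows>= 1.0
```

View pics/w5.png

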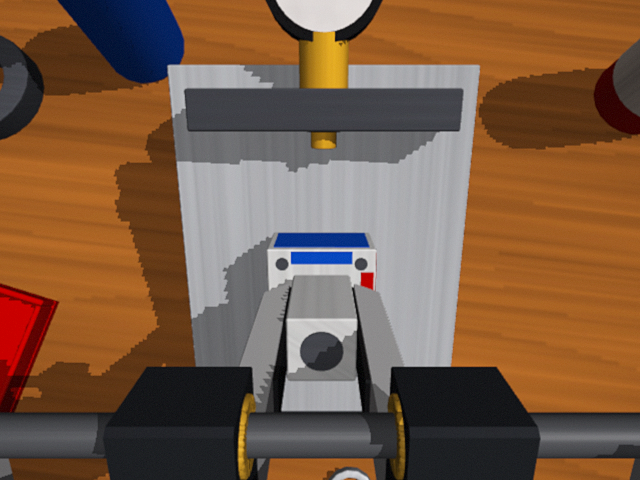

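View pics/s5c.png

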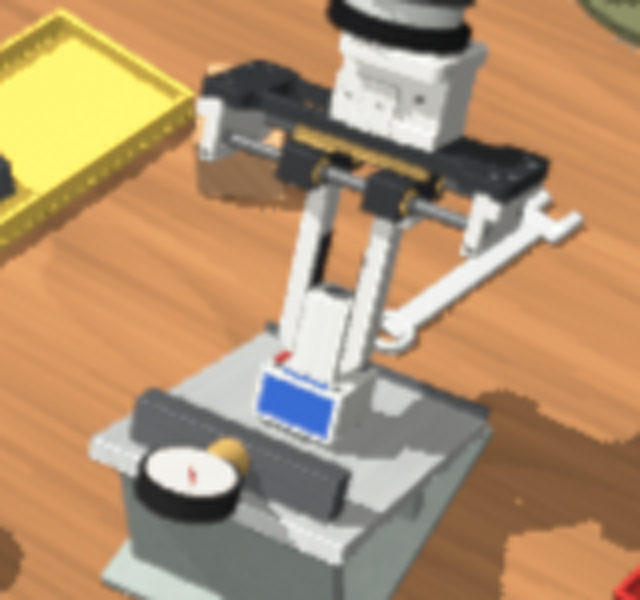

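Blue now faces the plunger (tip at (323,147) in the wrist view). Lower onto the bed with a firmer grip.

Call:
play_rows:
  force: 58
  moves:
    - {"claw": 0,"linear": [0,0,2],"turn": [0,0,0]}
    - {"claw": 0,"linear": [0,0,4],"turn": [0,0,0]}
    - {"claw": 0,"linear": [0,0,5],"turn": [0,0,0]}
    - {"claw": 0,"linear": [0,0,5.4],"turn": [0,0,0]}
    - {"claw": 0,"linear": [0,0,5.4],"turn": [0,0,0]}

```text
time_s: 15.75
ee_pos: [0.5807, 0.0401, 0.1031]
eef_rot: [3.141, -0.472, 0.122]
force: [-0.3, -0.7, -2.3]
grip_width: 0.0258
```

```bash
python3 - <<'E'
from bed import *
bedstate()
E
```

```text
t 15.75 bed xyz(part, under) [-74.8  -0.   -0.2] F bed [-1.4 -0.6 -1.9] M bed [ 0.04  0.46 -0.03] errR [-4.000e-02 -0.000e+00  8.999e+01] errB [-0.02  0.02 -0.01] w 25.8 q [-0.02  0.27  1.9   0.14  0.51  1.32]
```

Call:
play_rows:
  moves:
    - {"claw": 0,"linear": [2,0,0.4],"turn": [0,0,0]}
    - {"claw": 0,"linear": [9,0,0.4],"turn": [0,0,0]}
    - {"claw": 0,"linear": [17,0,0.4],"turn": [0,0,0]}
    - {"claw": 0,"linear": [25,0,0.4],"turn": [0,0,0]}
    - {"claw": 0,"linear": [32,0,0.4],"turn": [0,0,0]}
    - {"claw": 0,"linear": [36,0,0.4],"turn": [0,0,0]}
    - {"claw": 0,"linear": [38,0,0.4],"turn": [0,0,0]}

```text
time_s: 16.62
ee_pos: [0.6126, 0.0443, 0.1195]
eef_rot: [-3.142, -0.467, 0.122]
force: [-32.1, -5.7, 15.6]
grip_width: 0.0254
```

```bash
python3 - <<'E'
from bed import *
bedstate()
E
```

```text
t 16.62 bed xyz(part, under) [-38.6   0.2  -0.2] F bed [-22.   -1.8  28.7] M bed [-0.21  5.01 -0.02] errR [ 0.22 -0.2  89.98] errB [ 0.01 -0.27 -0.02] w 25.4 q [-0.01  0.31  1.8   0.11  0.57  1.35]
```

Too much normal force; ease up.

Call:
play_rows:
  moves:
    - {"claw": 0,"linear": [0,0,-0.7],"turn": [0,0.004,0]}
    - {"claw": 0,"linear": [0,0,-0.7],"turn": [0,0.004,0]}

```text
time_s: 16.88
ee_pos: [0.6124, 0.0442, 0.1202]
eef_rot: [3.142, -0.471, 0.122]
force: [-0.1, 0.5, -2.3]
grip_width: 0.0255
```

```bash
python3 - <<'E'
from bed import *
bedstate()
E
```

```text
t 16.88 bed xyz(part, under) [-38.6   0.1   0.5] F bed [-1.1  0.5 -2. ] M bed [-0.    0.47 -0.  ] errR [ 3.000e-02 -1.000e-02  8.997e+01] errB [ 0.01 -0.03 -0.03] w 25.5 q [-0.02  0.3   1.81  0.12  0.57  1.35]
```

Call:
play_rows:
  moves:
    - {"claw": 0,"linear": [0,0,0.5],"turn": [0,0,0]}
    - {"claw": 0,"linear": [2,0,0.6],"turn": [0,0,0]}
    - {"claw": 0,"linear": [4,0,0.6],"turn": [0,0,0]}
    - {"claw": 0,"linear": [6,0,0.6],"turn": [0,0,0]}
    - {"claw": 0,"linear": [8,0,0.6],"turn": [0,0,0]}
    - {"claw": 0,"linear": [9,0,0.6],"turn": [0,0,0]}

```text
time_s: 17.62
ee_pos: [0.6205, 0.0452, 0.1237]
eef_rot: [-3.142, -0.47, 0.122]
force: [-6.0, -0.1, 0.8]
grip_width: 0.0259
```

```bash
python3 - <<'E'
from bed import *
bedstate()
E
```

```text
t 17.62 bed xyz(part, under) [-29.7   0.2  -0.1] F bed [-4.9  0.6  3.4] M bed [0.01 1.27 0.01] errR [ 6.000e-02 -4.000e-02  8.997e+01] errB [ 0.02 -0.07 -0.03] w 25.9 q [-0.01  0.32  1.78  0.11  0.58  1.36]
```

Call:
play_rows:
  moves:
    - {"claw": 0,"linear": [1.5,0,0.2],"turn": [0,0.002,0]}
    - {"claw": 0,"linear": [3,0,0.2],"turn": [0,0.002,0]}
    - {"claw": 0,"linear": [4.5,0,0.2],"turn": [0,0.002,0]}
    - {"claw": 0,"linear": [6,0,0.2],"turn": [0,0.002,0]}
    - {"claw": 0,"linear": [6,0,0.2],"turn": [0,0.002,0]}

```text
time_s: 18.25
ee_pos: [0.6252, 0.0459, 0.126]
eef_rot: [-3.141, -0.47, 0.123]
force: [-11.6, -1.8, 5.1]
grip_width: 0.0256
```

```bash
python3 - <<'E'
from bed import *
bedstate()
cv2.imwrite("pics/w6.png",vision.camera("wrist"))
crop("pics/w6c.png","pics/w6.png",(220,130,420,280),4)
E
```

```text
t 18.25 bed xyz(part, under) [-24.4   0.2  -0.1] F bed [-8.2 -0.4  9.9] M bed [ 0.02  1.97 -0.  ] errR [ 7.000e-02 -3.000e-02  8.997e+01] errB [ 0.03 -0.06 -0.03] w 25.6 q [-0.01  0.32  1.77  0.11  0.59  1.36]
```

View pics/w6c.png

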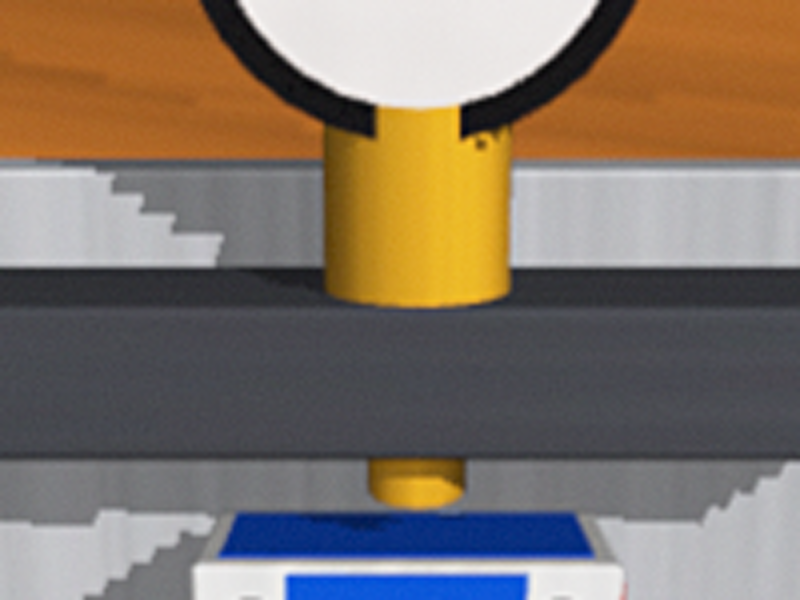

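Here the image disagrees with my arithmetic: the plunger is still out and there is a gap. The part slipped in the jaws along tool x during the hard press. I'll measure how far.

```bash
python3 - <<'E'
from bed import *
crop("pics/w6d.png","pics/w6.png",(240,240,410,400),4)
o=get_obs()
# predicted body-top front corners & neck top corners with zero slip
Rc=R.from_euler('xyz',o["eef_rot"])
for s in (0,-.004,-.008,-.012):
    P=np.array([[s+.025,.025,.0062],[s+.025,-.025,.0062],[s-.013,-.013,-.0388],[s-.013,.013,-.0388],[s+.013,.013,-.0388]])
    print(s,np.round(proj("wrist",Rc.apply(P)+o["ee_pos"],o),1).tolist())
E
```

```text
0 [[377.7, 245.0], [267.2, 244.9], [288.2, 376.3], [357.1, 376.3], [358.8, 313.6]]
-0.004 [[377.3, 253.4], [267.5, 253.3], [288.4, 385.4], [356.8, 385.4], [358.5, 323.6]]
-0.008 [[377.0, 261.7], [267.8, 261.6], [288.7, 394.4], [356.6, 394.5], [358.3, 333.5]]
-0.012 [[376.7, 269.9], [268.1, 269.8], [288.9, 403.3], [356.3, 403.4], [358.0, 343.3]]
```

View pics/w6d.png

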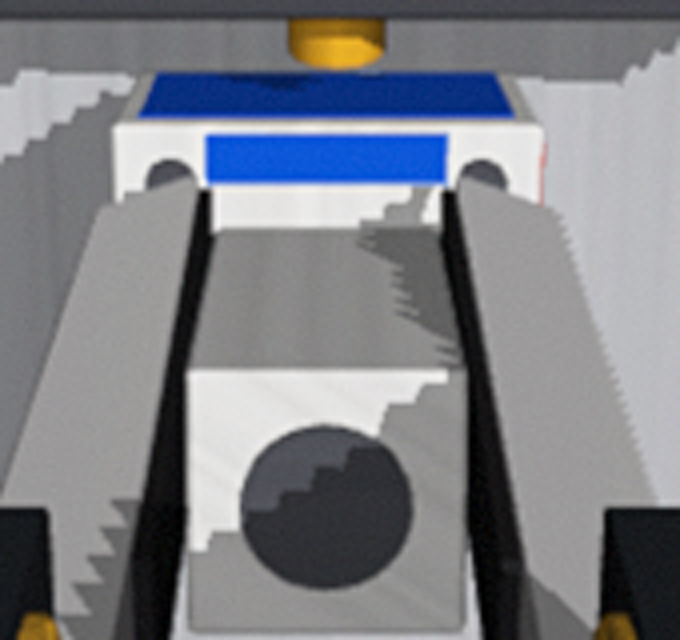

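Relative to the pre-push view the body lagged about 10 mm and the neck about 7 mm, so the part has slipped and pitched several degrees. With this grip the blue push would rely on pad friction alone. To mend it I'll carry the part down to the bed's lip, set it down there, and regrip with the jaws across the push direction, as for red.

Call:
play_rows:
  moves:
    - {"claw": 0,"linear": [-3,0,-4],"turn": [0,0,0]}
    - {"claw": 0,"linear": [-20,0,-10],"turn": [0,0,0]}
    - {"claw": 0,"linear": [-45,0,-12],"turn": [0,0,0]}
    - {"claw": 0,"linear": [-75,0,-12],"turn": [0,0,0]}
    - {"claw": 0,"linear": [-95,0,-12],"turn": [0,0,0]}
    - {"claw": 0,"linear": [-99,0,-12],"turn": [0,0,0]}
    - {"claw": 0,"linear": [-99,0,-12],"turn": [0,0,0]}

```text
time_s: 19.18
ee_pos: [0.5329, 0.0344, 0.0925]
eef_rot: [-3.142, -0.471, 0.123]
force: [-0.2, -0.3, -2.1]
grip_width: 0.0257
```

```bash
python3 - <<'E'
from bed import *
bedstate()
o=get_obs();np.save("o7.npy",o,allow_pickle=True)
cv2.imwrite("pics/w7.png",vision.camera("wrist"))
crop("pics/w7c.png","pics/w7.png",(240,200,410,400),3)
cv2.imwrite("pics/s7.png",vision.camera("scene"));crop("pics/s7c.png","pics/s7.png",(230,160,390,310),4)
E
```

```text
t 19.18 bed xyz(part, under) [-1.225e+02  1.000e-01  1.220e+01] F bed [-1.1 -0.3 -1.8] M bed [-0.01  0.44 -0.01] errR [1.000e-02 2.000e-02 8.997e+01] errB [ 0.02  0.01 -0.03] w 25.7 q [-0.04  0.19  2.04  0.17  0.46  1.27]
```

View pics/w7c.png

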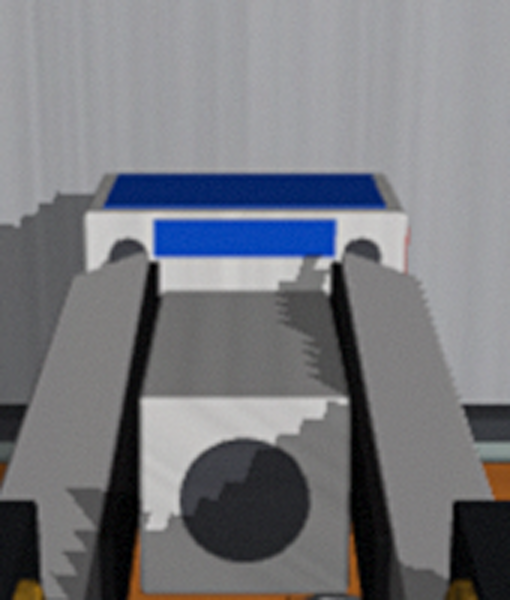

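View pics/s7c.png

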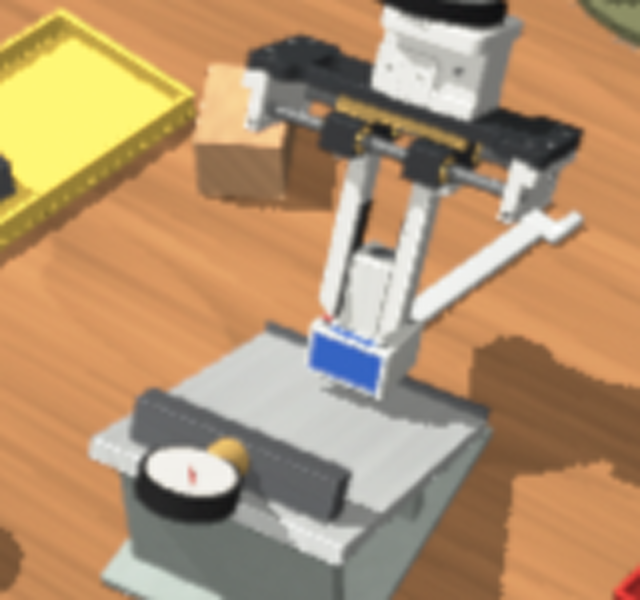

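```bash
python3 - <<'E'
from bed import *
o=np.load("o7.npy",allow_pickle=True).item()
Rc=R.from_euler('xyz',o["eef_rot"])
def run(px,o):
    Rc=R.from_euler('xyz',o["eef_rot"])
    # part frame: X toward bar(tool x), Y tool y, Z=tool z (down), origin at neck grip point (55mm up): underside Z=.055
    P=np.array([[.025,-.025,.025],[.025,.025,.025],[.013,-.013,-.02],[.013,.013,-.02],[-.013,-.013,-.02],[-.013,.013,-.02],[.025,-.025,.055],[.025,.025,.055]])
    def m(v): return R.from_euler('y',v[3]).apply(P)+[v[0],v[1],v[2]-.019]
    f=lambda v:(proj("wrist",Rc.apply(m(v))+o["ee_pos"],o)-px).ravel()
    r=least_squares(f,[0,0,0,0]);print("slip mm",np.round(r.x[:3]*1000,1),"pitch deg",np.degrees(r.x[3]).round(2),np.round(r.fun.reshape(-1,2),1).tolist())
run(np.array([[268.3,270.3],[375.3,270.3],[287,332],[356.3,332],[287.7,397.3],[356,397.3],[275.7,258],[369.3,258]]),o)
crop("pics/w5c.png","pics/w5.png",(250,220,400,390),4)
E
```

```text
slip mm [-10.4  -0.3  -0.2] pitch deg -6.79 [[0.0, 0.7], [0.1, 0.7], [-0.2, -0.1], [1.0, -0.1], [-0.1, -0.2], [0.3, -0.2], [-0.6, -0.4], [-0.9, -0.4]]
```

View pics/w5c.png

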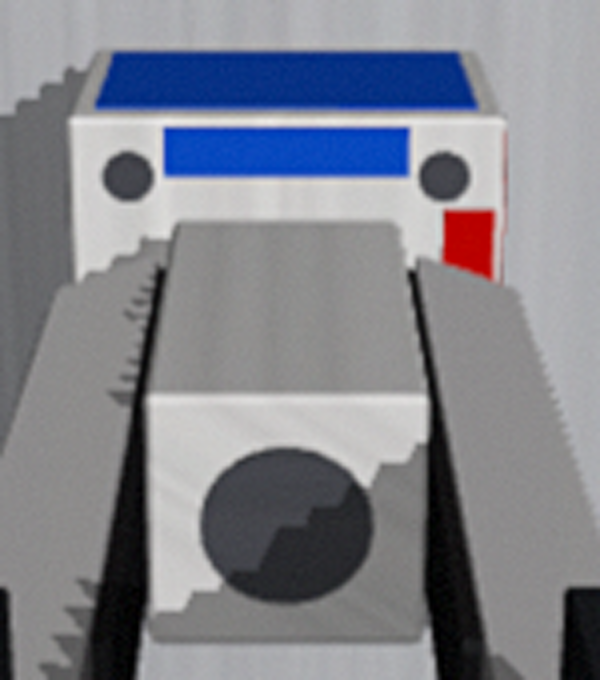

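The part has pitched 6.8° about tool y and slipped 10.4 mm. I'll counter-pitch the tool by that amount so the part is flat to the bed, then set it down just above the lip.

Call:
play_rows:
  moves:
    - {"claw": 0,"linear": [-1,0,0],"turn": [0,0.06,0]}
    - {"claw": 0,"linear": [-2,0,0],"turn": [0,0.118,0]}
    - {"claw": 0,"linear": [-2,0,4],"turn": [0,0.118,0]}
    - {"claw": 0,"linear": [-2,0,8],"turn": [0,0.118,0]}
    - {"claw": 0,"linear": [-2,0,10],"turn": [0,0.118,0]}
    - {"claw": 0,"linear": [-2,0,10.5],"turn": [0,0.118,0]}

```text
time_s: 20.02
ee_pos: [0.5362, 0.0349, 0.0821]
eef_rot: [-3.141, -0.589, 0.123]
force: [0.4, -0.0, -3.4]
grip_width: 0.0255
```

```bash
python3 - <<'E'
from bed import *
bedstate()
E
```

```text
t 20.02 bed xyz(part, under) [-124.2    0.2    1.4] F bed [-1.2 -0.1 -3.3] M bed [ 0.01  0.56 -0.02] errR [-5.27  5.32 89.85] errB [ 0.03  6.74 -0.04] w 25.5 q [-0.05  0.19  2.11  0.37  0.27  1.07]
```

Call:
play_rows:
  moves:
    - {"claw": 0,"linear": [0,0,0.6],"turn": [0,0,0]}
    - {"claw": 0,"linear": [0,0,1],"turn": [0,0,0]}
    - {"claw": 0,"linear": [0,0,1],"turn": [0,0,0]}

```text
time_s: 20.4
ee_pos: [0.5368, 0.035, 0.0813]
eef_rot: [-3.141, -0.589, 0.123]
force: [-0.8, 0.3, -3.0]
grip_width: 0.0255
```

```bash
python3 - <<'E'
from bed import *
bedstate()
E
```

```text
t 20.4 bed xyz(part, under) [-124.1    0.2    0.4] F bed [-2.   0.4 -2.3] M bed [0.02 0.54 0.03] errR [-5.27  5.32 89.84] errB [ 0.03  6.75 -0.04] w 25.5 q [-0.05  0.2   2.11  0.37  0.27  1.07]
```

Call:
play_rows:
  moves:
    - {"claw": 0,"linear": [0,0,0.6],"turn": [0,0,0]}
    - {"claw": 0,"linear": [0,0,0.8],"turn": [0,0,0]}

```text
time_s: 20.65
ee_pos: [0.5373, 0.035, 0.0806]
eef_rot: [-3.141, -0.589, 0.123]
force: [-0.6, -0.0, -3.4]
grip_width: 0.0257
```

```bash
python3 - <<'E'
from bed import *
bedstate()
E
```

```text
t 20.65 bed xyz(part, under) [-124.     0.2   -0.4] F bed [-2.1  0.  -2.8] M bed [-0.03  0.55 -0.01] errR [-5.27  5.32 89.84] errB [ 0.03  6.74 -0.04] w 25.7 q [-0.05  0.2   2.11  0.37  0.27  1.06]
```

Call:
play_rows:
  moves:
    - {"claw": 0,"linear": [0,0,0.6],"turn": [0,0,0]}
    - {"claw": 0,"linear": [0,0,1.2],"turn": [0,0,0]}
    - {"claw": 0,"linear": [0,0,1.2],"turn": [0,0,0]}

```text
time_s: 21.02
ee_pos: [0.5379, 0.0351, 0.0798]
eef_rot: [-3.141, -0.589, 0.123]
force: [-4.7, -0.1, 1.4]
grip_width: 0.0259
```

```bash
python3 - <<'E'
from bed import *
bedstate()
E
```

```text
t 21.02 bed xyz(part, under) [-123.8    0.2   -1.4] F bed [-3.6  0.5  3.3] M bed [ 0.    0.85 -0.07] errR [-5.28  5.33 89.84] errB [ 0.03  6.75 -0.05] w 25.9 q [-0.05  0.2   2.11  0.38  0.27  1.06]
```

In contact. Release.

Call:
play_rows:
  moves:
    - {"claw": 0.35,"linear": [0,0,0],"turn": [0,0,0]}
    - {"claw": 0.6,"linear": [0,0,0],"turn": [0,0,0]}
    - {"claw": 1,"linear": [0,0,0],"turn": [0,0,0]}
    - {"claw": 1,"linear": [0,0,0],"turn": [0,0,0]}
    - {"claw": 1,"linear": [0,0,0],"turn": [0,0,0]}
    - {"claw": 1,"linear": [0,0,-20],"turn": [0,0,0]}
    - {"claw": 1,"linear": [0,0,-55],"turn": [0,-0.05,0]}
    - {"claw": 1,"linear": [0,0,-90],"turn": [0,-0.118,0]}

```text
time_s: 22.02
ee_pos: [0.4872, 0.0287, 0.1552]
eef_rot: [3.141, -0.468, 0.122]
force: [0.5, 1.3, -0.6]
grip_width: 0.0932
```

```bash
python3 - <<'E'
from bed import *
bedstate()
o=get_obs();np.save("o8.npy",o,allow_pickle=True)
cv2.imwrite("pics/w8.png",vision.camera("wrist"));cv2.imwrite("pics/s8.png",vision.camera("scene"));crop("pics/s8c.png","pics/s8.png",(240,160,400,310),4)
rel(pose(-.140,0,.09),RED)
E
```

```text
t 22.02 bed xyz(part, under) [-1.351e+02 -1.000e-01  8.900e+01] F bed [ 0.3  1.2 -0.8] M bed [0.04 0.18 0.01] errR [ 0.13 -0.14 89.98] errB [-0.01 -0.17 -0.02] w 93.2 q [-0.06 -0.02  2.09  0.14  0.62  1.29]
linear [-7.9, -0.2, 0.7] turn [0.0036, -0.0025, -1.5696] rows>= 9.0
```

View pics/w8.png

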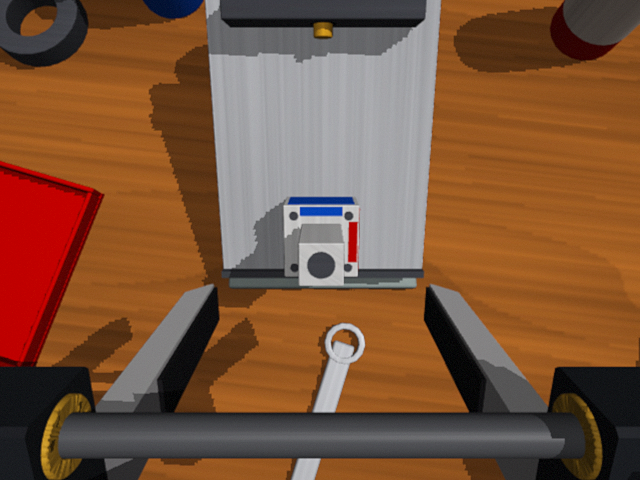

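View pics/s8c.png

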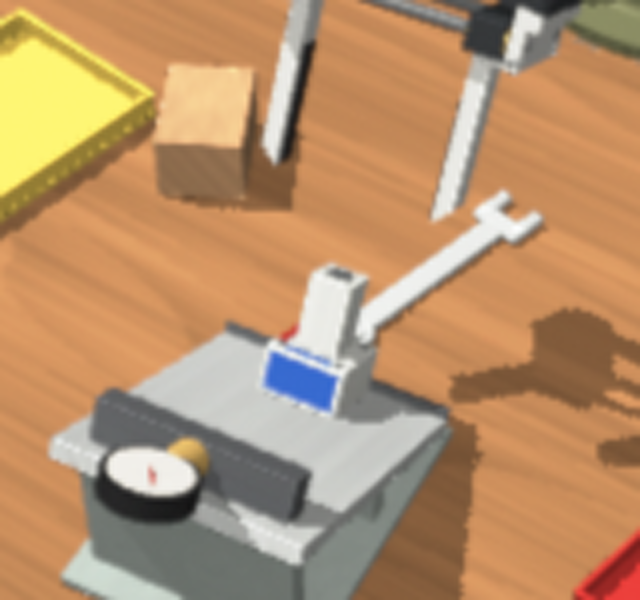

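The part now stands flat near the lip in the wrist view: body (285–358, 200–277), neck top around (321,265). I'll measure it in bed axes.

```bash
python3 - <<'E'
from h import *
crop("pics/w8c.png","pics/w8.png",(275,190,370,290),6)
E
```

```text
(no output)
```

View pics/w8c.png

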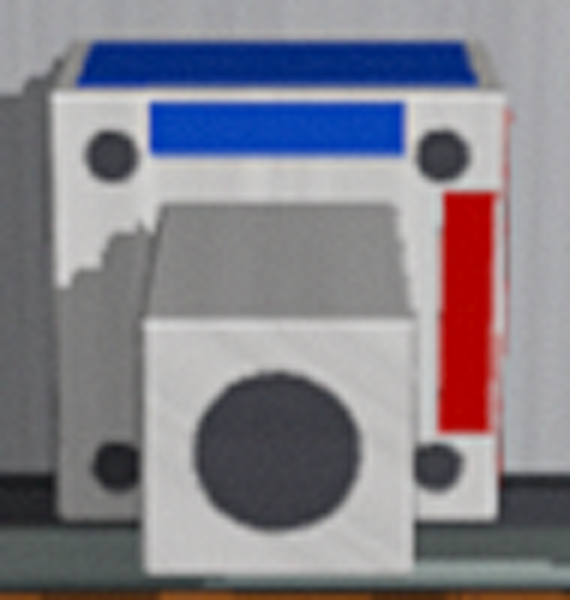

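```bash
python3 - <<'E'
from bed import *
o=np.load("o8.npy",allow_pickle=True).item()
w=lambda p:fullpx(p,(275,190),6);c=.025;n=.013
P=np.array([[c,c,.03],[c,-c,.03],[-c,c,.03],[-c,-c,.03],[n,n,.075],[n,-n,.075],[-n,-n,.075],[-n,n,.075]])
px=np.array([w(p) for p in((52,92),(503,92),(60,518),(497,520),(142,318),(413,318),(413,575),(145,575))])
f=lambda v:(proj("wrist",bedm(q,R.from_euler('zyx',[v[2],v[4],0]).apply(P)+[v[0],v[1],v[3]]),o)-px).ravel()
r=least_squares(f,[-.14,0,0,0,0]);print(r.x,np.round(r.fun.reshape(-1,2),1).tolist())
x,y=r.x[:2]
Rt=Rb*R.from_euler('z',r.x[2]+np.pi/2)*R.from_euler('x',np.pi)
rel(pose(x,y,.09),Rt)
E
```

```text
[-0.136251    0.00063374  0.00161345 -0.00297202 -0.00175191] [[-0.3, 0.2], [0.5, 0.1], [0.2, 0.1], [-0.3, -0.3], [-0.3, 0.1], [0.5, 0.1], [-0.2, -0.2], [-0.1, -0.1]]
linear [-4.2, -0.9, 0.7] turn [0.0036, -0.0025, -1.5712] rows>= 9.0
```

The part is flat (pitch 0.1°) at bed x = −136, y ≈ 0.6 mm. Rotate the open gripper a quarter turn back above it.

Call:
play_rows:
  moves:
    - {"claw": 1,"linear": [-4,-1,0],"turn": [0,0,-0.18]}
    - {"claw": 1,"linear": [-4,-1,0],"turn": [0,0,-0.36]}
    - {"claw": 1,"linear": [-4,-1,0],"turn": [0,0,-0.54]}
    - {"claw": 1,"linear": [-4,-1,0],"turn": [0,0,-0.72]}
    - {"claw": 1,"linear": [-4,-1,0],"turn": [0,0,-0.9]}
    - {"claw": 1,"linear": [-4,-1,0],"turn": [0,0,-1.08]}
    - {"claw": 1,"linear": [-4,-1,0],"turn": [0,0,-1.26]}
    - {"claw": 1,"linear": [-4,-1,0],"turn": [0,0,-1.44]}

```text
time_s: 23.12
ee_pos: [0.4854, 0.0294, 0.1555]
eef_rot: [2.67, -0.056, 1.583]
force: [0.4, 0.7, -0.5]
grip_width: 0.0937
```

```bash
python3 - <<'E'
from bed import *
bedstate();rel(pose(-.13625,.0006,.0),RED)
E
```

```text
t 23.12 bed xyz(part, under) [-136.4    0.9   90. ] F bed [ 0.2  0.6 -0.6] M bed [-0.06  0.09  0.08] errR [-0.22 -0.01  7.08] errB [ -0.18   0.16 -82.92] w 93.7 q [-0.06 -0.03  2.1   0.15  0.61 -0.16]
linear [-0.3, -0.1, 90.0] turn [0.0038, 0.0001, -0.1236] rows>= 2.0
```

Call:
play_rows:
  moves:
    - {"claw": 1,"linear": [0,0,15],"turn": [0.004,0,-0.12]}
    - {"claw": 1,"linear": [0,0,45],"turn": [0.004,0,-0.1236]}
    - {"claw": 1,"linear": [0,0,75],"turn": [0.004,0,-0.1236]}
    - {"claw": 1,"linear": [0,0,88],"turn": [0.004,0,-0.1236]}
    - {"claw": 0.5,"linear": [0,0,90],"turn": [0.004,0,-0.1236]}
    - {"claw": 0,"linear": [0,0,90],"turn": [0.004,0,-0.1236]}
    - {"claw": 0,"linear": [0,0,90],"turn": [0.004,0,-0.1236]}
    - {"claw": 0,"linear": [0,0,90],"turn": [0.004,0,-0.1236]}

```text
time_s: 24.12
ee_pos: [0.5264, 0.0343, 0.0761]
eef_rot: [2.669, 0.0, 1.693]
force: [-0.6, 0.2, 0.8]
grip_width: 0.0578
```

```bash
python3 - <<'E'
from bed import *
bedstate();rel(pose(-.13625,.0006,.0),RED)
E
```

```text
t 24.12 bed xyz(part, under) [-135.7    0.8    0.5] F bed [-0.2  0.3  0.9] M bed [-0.    0.12  0.03] errR [-0.05 -0.02  0.  ] errB [-5.e-02  3.e-02 -9.e+01] w 57.8 q [-0.04  0.21  2.06  0.19  0.41 -0.32]
linear [-0.2, -0.6, 0.5] turn [0.0009, 0.0003, -0.0] rows>= 1.0
```

Call:
play_rows:
  force: 50
  moves:
    - {"claw": 0,"linear": [0,0,0],"turn": [0,0,0]}
    - {"claw": 0,"linear": [0,0,0],"turn": [0,0,0]}
    - {"claw": 0,"linear": [0,0,0],"turn": [0,0,0]}
    - {"claw": 0,"linear": [0,0,0],"turn": [0,0,0]}
    - {"claw": 0,"linear": [0,0,0],"turn": [0,0,0]}
    - {"claw": 0,"linear": [0,0,0],"turn": [0,0,0]}

```text
time_s: 24.88
ee_pos: [0.5265, 0.0343, 0.0762]
eef_rot: [2.669, 0.0, 1.693]
force: [-1.0, -0.2, 2.6]
grip_width: 0.0259
```

```bash
python3 - <<'E'
from bed import *
bedstate()
E
```

```text
t 24.88 bed xyz(part, under) [-135.6    0.8    0.6] F bed [ 0.3 -0.1  2.8] M bed [-0.07  0.17  0.02] errR [-0.06 -0.02 -0.01] errB [-6.000e-02  3.000e-02 -9.001e+01] w 25.9 q [-0.04  0.21  2.06  0.19  0.41 -0.32]
```

Gripped. Hover just off the bed up to x ≈ −42.

Call:
play_rows:
  moves:
    - {"claw": 0,"linear": [0,0,-2],"turn": [0,0,0]}
    - {"claw": 0,"linear": [-0.3,8,-3],"turn": [0.001,0,0]}
    - {"claw": 0,"linear": [-0.8,28,-3],"turn": [0.001,0,0]}
    - {"claw": 0,"linear": [-0.8,52,-3],"turn": [0.001,0,0]}
    - {"claw": 0,"linear": [-0.8,76,-3],"turn": [0.001,0,0]}
    - {"claw": 0,"linear": [-0.8,90,-3],"turn": [0.001,0,0]}
    - {"claw": 0,"linear": [-0.8,94,-3],"turn": [0.001,0,0]}
    - {"claw": 0,"linear": [-0.8,94,-3],"turn": [0.001,0,0]}

```text
time_s: 25.88
ee_pos: [0.608, 0.0435, 0.1213]
eef_rot: [2.671, 0.0, 1.693]
force: [-0.3, 0.7, -3.2]
grip_width: 0.0258
```

```bash
python3 - <<'E'
from bed import *
bedstate()
E
```

```text
t 25.88 bed xyz(part, under) [-42.    0.    3.5] F bed [-1.6  0.7 -2.8] M bed [-0.09  0.4   0.03] errR [ 0.04 -0.01  0.  ] errB [ 2.e-02 -4.e-02 -9.e+01] w 25.8 q [-0.02  0.29  1.82  0.12  0.57 -0.22]
```

Call:
play_rows:
  moves:
    - {"claw": 0,"linear": [0,0,1.5],"turn": [0,0,0]}
    - {"claw": 0,"linear": [0,0,2.7],"turn": [0,0,0]}
    - {"claw": 0,"linear": [0,0,3.4],"turn": [0,0,0]}
    - {"claw": 0,"linear": [0,0,3.4],"turn": [0,0,0]}

```text
time_s: 26.38
ee_pos: [0.609, 0.0437, 0.1185]
eef_rot: [2.672, 0.0, 1.693]
force: [-12.5, -1.4, 7.4]
grip_width: 0.0256
```

```bash
python3 - <<'E'
from bed import *
bedstate()
E
```

```text
t 26.38 bed xyz(part, under) [-42.4   0.    0.6] F bed [-7.8  0.1 12.4] M bed [-0.08  1.6   0.02] errR [ 0.09 -0.01 -0.  ] errB [ 7.e-02 -8.e-02 -9.e+01] w 25.6 q [-0.02  0.3   1.82  0.12  0.56 -0.22]
```

Call:
play_rows:
  moves:
    - {"claw": 0,"linear": [0,1,-0.2],"turn": [-0.001,0,0]}
    - {"claw": 0,"linear": [0,4,-0.2],"turn": [-0.001,0,0]}
    - {"claw": 0,"linear": [0,7,-0.2],"turn": [-0.001,0,0]}
    - {"claw": 0,"linear": [0,10,-0.2],"turn": [-0.001,0,0]}
    - {"claw": 0,"linear": [0,12,-0.2],"turn": [-0.001,0,0]}
    - {"claw": 0,"linear": [0,12,-0.2],"turn": [-0.001,0,0]}

```text
time_s: 27.12
ee_pos: [0.6188, 0.0449, 0.1237]
eef_rot: [2.673, -0.0, 1.693]
force: [-7.7, -1.7, -0.3]
grip_width: 0.0257
```

```bash
python3 - <<'E'
from bed import *
bedstate()
E
```

```text
t 27.12 bed xyz(part, under) [-31.2   0.1   0.6] F bed [-7.1 -0.8  3.3] M bed [-0.12  1.5  -0.01] errR [ 0.16  0.01 -0.01] errB [  0.13  -0.12 -90.01] w 25.7 q [-0.01  0.31  1.78  0.11  0.58 -0.21]
```

Normal about 6 N and the plunger is starting. Continue with a slight pitch correction.

Call:
play_rows:
  moves:
    - {"claw": 0,"linear": [0,1.5,0],"turn": [-0.004,0,0]}
    - {"claw": 0,"linear": [0,3,0],"turn": [-0.004,0,0]}
    - {"claw": 0,"linear": [0,5,0],"turn": [-0.004,0,0]}
    - {"claw": 0,"linear": [0,7,0],"turn": [-0.004,0,0]}
    - {"claw": 0,"linear": [0,8,0],"turn": [-0.004,0,0]}
    - {"claw": 0,"linear": [0,8,0],"turn": [-0.004,0,0]}

```text
time_s: 27.88
ee_pos: [0.6239, 0.0456, 0.1263]
eef_rot: [2.675, -0.0, 1.693]
force: [-23.6, -4.5, 8.0]
grip_width: 0.0259
```

```bash
python3 - <<'E'
from bed import *
bedstate()
E
```

```text
t 27.88 bed xyz(part, under) [-25.5   0.1   0.7] F bed [-17.8  -1.6  18.1] M bed [-0.37  3.66 -0.02] errR [ 0.26  0.03 -0.01] errB [  0.23  -0.17 -90.01] w 25.9 q [-0.01  0.32  1.77  0.11  0.6  -0.21]
```

Call:
play_rows:
  moves:
    - {"claw": 0,"linear": [0,2,-0.4],"turn": [-0.006,0,0]}
    - {"claw": 0,"linear": [0,3.5,-0.4],"turn": [-0.006,0,0]}
    - {"claw": 0,"linear": [0,4.5,-0.4],"turn": [-0.006,0,0]}
    - {"claw": 0,"linear": [0,4.5,-0.4],"turn": [-0.006,0,0]}

```text
time_s: 28.38
ee_pos: [0.6247, 0.0457, 0.1268]
eef_rot: [2.677, -0.001, 1.694]
force: [-28.4, -6.4, 6.3]
grip_width: 0.0258
```

```bash
python3 - <<'E'
from bed import *
bedstate()
cv2.imwrite("pics/w9.png",vision.camera("wrist"));cv2.imwrite("pics/s9.png",vision.camera("scene"))
crop("pics/w9c.png","pics/w9.png",(260,170,460,320),4)
crop("pics/s9c.png","pics/s9.png",(230,190,370,310),5)
E
```

```text
t 28.38 bed xyz(part, under) [-24.5   0.1   0.7] F bed [-22.9  -2.9  18.8] M bed [-0.63  4.52 -0.04] errR [ 0.38  0.07 -0.02] errB [  0.36  -0.25 -90.02] w 25.8 q [-0.01  0.32  1.76  0.11  0.6  -0.21]
```

View pics/w9c.png

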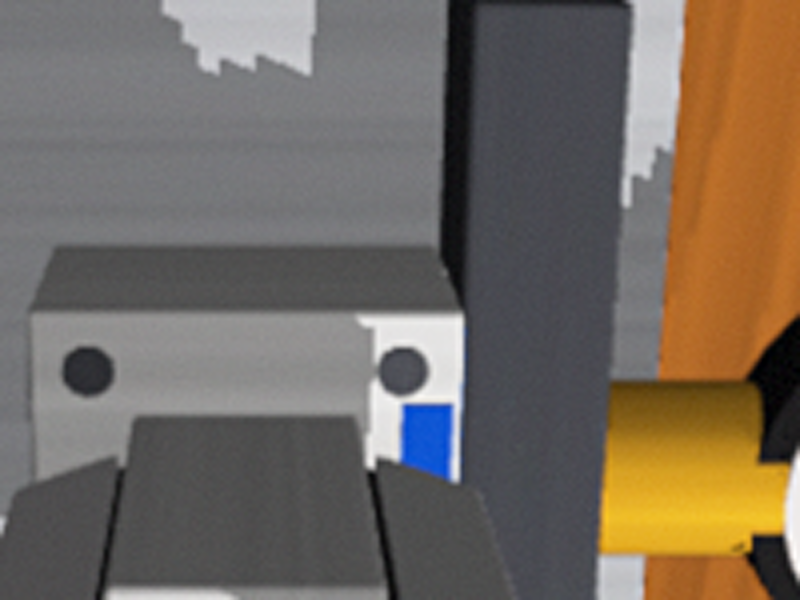

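View pics/s9c.png

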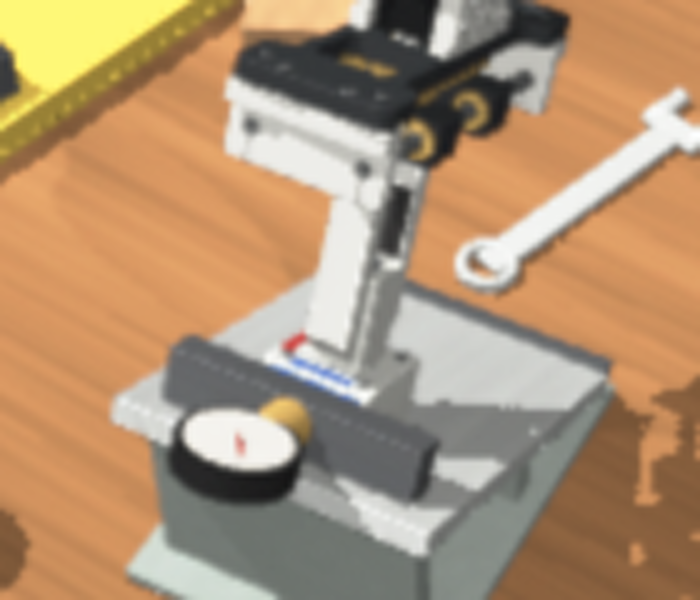

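The body edge meets the bar exactly as for red, at crop (463,315). One more firm push with flattening.

Call:
play_rows:
  moves:
    - {"claw": 0,"linear": [0,3.5,-0.4],"turn": [-0.008,0,0]}
    - {"claw": 0,"linear": [0,4.5,-0.4],"turn": [-0.01,0,0]}
    - {"claw": 0,"linear": [0,4.5,-0.4],"turn": [-0.012,0,0]}
    - {"claw": 0,"linear": [0,4,-0.4],"turn": [-0.014,0,0]}

```text
time_s: 28.98
ee_pos: [0.6247, 0.0457, 0.1267]
eef_rot: [2.672, -0.002, 1.694]
force: [-28.4, -4.7, 6.4]
grip_width: 0.026
```

```bash
python3 - <<'E'
from bed import *
bedstate()
E
```

```text
t 28.98 bed xyz(part, under) [-24.6   0.1   0.6] F bed [-22.8  -1.3  18.8] M bed [-0.69  4.93 -0.04] errR [ 0.12  0.11 -0.03] errB [  0.18  -0.   -90.03] w 26.0 q [-0.01  0.32  1.77  0.11  0.59 -0.21]
```

Blue is done: stalled at the bar at 23 N and flat within 0.2°. Back off and lift.

Call:
play_rows:
  moves:
    - {"claw": 0,"linear": [0,-3,0],"turn": [-0.001,-0.002,0]}
    - {"claw": 0,"linear": [0,-10,-0.5],"turn": [-0.001,-0.002,0]}
    - {"claw": 0,"linear": [0,-25,-1],"turn": [-0.001,-0.002,0]}
    - {"claw": 0,"linear": [0,-42,-2],"turn": [-0.001,-0.002,0]}
    - {"claw": 0,"linear": [0,-50,-15],"turn": [-0.001,-0.002,0]}
    - {"claw": 0,"linear": [0,-52,-45],"turn": [-0.001,-0.002,0]}
    - {"claw": 0,"linear": [0,-52,-80],"turn": [-0.001,-0.002,0]}
    - {"claw": 0,"linear": [0,-52,-90],"turn": [-0.001,-0.002,0]}

```text
time_s: 29.98
ee_pos: [0.5386, 0.0349, 0.1854]
eef_rot: [2.668, 0.001, 1.693]
force: [0.1, -0.3, -2.6]
grip_width: 0.0258
```

```bash
python3 - <<'E'
from bed import *
show();F=np.load("fit.npy");y=F[2]
t=flat(y,np.array([[-.05,0,0]]))[0];print(t,y)
rel([t[0],t[1],.19],down(y[2])); rel([.49,-.13,.2],R.from_euler('xyz',[np.pi,0,.75]))
w=lambda p:fullpx(p,(430,220),5)
print(flat([0,0,-y[2]],(atz("top",w((262,152)),.079)-[y[0],y[1],0])[None]))
E
```

```text
t 29.98 pos [538.6  34.9 185.4] rot [2.6678e+00 7.0000e-04 1.6930e+00] F [ 0.1 -0.3 -2.6] w 25.8 q [-0.04  0.05  1.94  0.12  0.69 -0.23]
[ 0.41805448 -0.29962561  0.        ] [ 0.46761656 -0.30622863 -0.13244732]
linear [-317.3, -140.8, -77.1] turn [0.3342, -0.431, 1.7871] rows>= 11.0
linear [-157.7, -54.2, -44.1] turn [0.4383, -0.2227, 0.925] rows>= 6.0
[[0.05179626 0.01247146 0.079     ]]
```

Call:
play_rows:
  moves:
    - {"claw": 0,"linear": [-20,-7,-6],"turn": [0.055,-0.028,0.115]}
    - {"claw": 0,"linear": [-45,-15,-13],"turn": [0.12,-0.063,0.26]}
    - {"claw": 0,"linear": [-70,-24,-20],"turn": [0.19,-0.1,0.41]}
    - {"claw": 0,"linear": [-95,-33,-27],"turn": [0.26,-0.134,0.56]}
    - {"claw": 0,"linear": [-120,-41,-34],"turn": [0.33,-0.17,0.7]}
    - {"claw": 0,"linear": [-142,-49,-40],"turn": [0.395,-0.2,0.83]}
    - {"claw": 0,"linear": [-158,-54,-44],"turn": [0.438,-0.223,0.925]}
    - {"claw": 0,"linear": [-158,-54,-44],"turn": [0.438,-0.223,0.925]}

```text
time_s: 30.98
ee_pos: [0.4907, -0.1311, 0.1989]
eef_rot: [-3.141, 0.0, 0.749]
force: [0.4, 0.4, -4.1]
grip_width: 0.0257
```

```bash
python3 - <<'E'
from h import *
show();rel([.4181,-.2996,.18],down(-.1324))
E
```

```text
t 30.98 pos [ 490.7 -131.1  198.9] rot [-3.1414e+00  2.0000e-04  7.4860e-01] F [ 0.4  0.4 -4.1] w 25.7 q [-0.33  0.21  1.65 -0.    1.28  0.49]
linear [-167.9, 74.1, 18.9] turn [-0.0001, 0.0003, 0.881] rows>= 5.0
```

Call:
play_rows:
  moves:
    - {"claw": 0,"linear": [-20,9,2],"turn": [0,0,0.11]}
    - {"claw": 0,"linear": [-50,22,5],"turn": [0,0,0.26]}
    - {"claw": 0,"linear": [-82,36,9],"turn": [0,0,0.43]}
    - {"claw": 0,"linear": [-115,51,13],"turn": [0,0,0.6]}
    - {"claw": 0,"linear": [-145,64,16],"turn": [0,0,0.76]}
    - {"claw": 0,"linear": [-163,72,18],"turn": [0,0,0.86]}
    - {"claw": 0,"linear": [-168,74,19],"turn": [0,0,0.881]}
    - {"claw": 0,"linear": [-168,74,19],"turn": [0,0,0.881]}

```text
time_s: 31.98
ee_pos: [0.4183, -0.2991, 0.1796]
eef_rot: [-3.141, 0.0, -0.13]
force: [0.6, 0.2, -3.3]
grip_width: 0.026
```

```bash
python3 - <<'E'
from fit import *
o=get_obs();show(o);np.save("oA.npy",o,allow_pickle=True);rel([.4181,-.2996,.045],down(-.1324))
im=vision.camera("wrist");F=np.load("fit.npy");y=F[2]
for z in(.004,.022):
    cv2.polylines(im,[np.round(proj("wrist",flat(y,np.array([[.11,.07,z],[.11,-.07,z],[-.11,-.07,z],[-.11,.07,z]])),o)).astype(int)],True,(255,0,0),1)
cv2.imwrite("pics/wA.png",im)
E
```

```text
t 31.98 pos [ 418.3 -299.1  179.6] rot [-3.1415  0.     -0.1296] F [ 0.6  0.2 -3.3] w 26.0 q [-0.69  0.24  1.65  0.    1.24  1.01]
linear [-0.1, 0.6, 134.6] turn [-0.0001, 0.0, 0.0028] rows>= 3.0
```

View pics/wA.png

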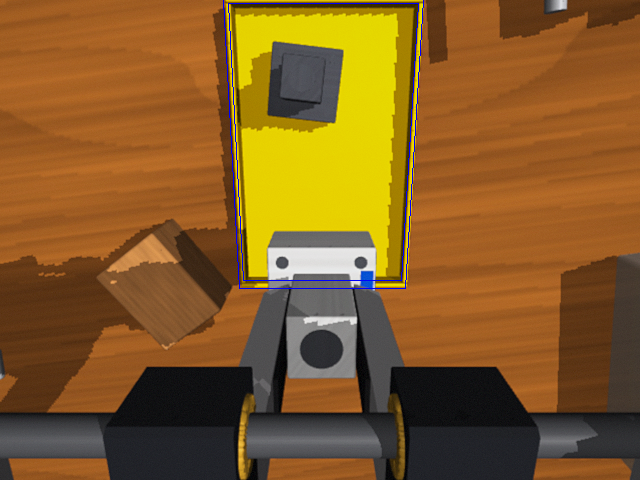

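The tray model overlays well, the part is straight in the grip, and the free half is clear. Descend.

Call:
play_rows:
  moves:
    - {"claw": 0,"linear": [0,0.6,25],"turn": [0,0,0.003]}
    - {"claw": 0,"linear": [0,0.6,60],"turn": [0,0,0.003]}
    - {"claw": 0,"linear": [0,0.6,95],"turn": [0,0,0.003]}
    - {"claw": 0,"linear": [0,0.6,120],"turn": [0,0,0.003]}
    - {"claw": 0,"linear": [0,0.6,132],"turn": [0,0,0.003]}
    - {"claw": 0,"linear": [0,0.6,134],"turn": [0,0,0.003]}
    - {"claw": 0,"linear": [0,0.6,134],"turn": [0,0,0.003]}

```text
time_s: 32.9
ee_pos: [0.4188, -0.2996, 0.0466]
eef_rot: [3.141, -0.001, -0.132]
force: [-0.1, -0.5, -1.8]
grip_width: 0.0257
```

```bash
python3 - <<'E'
from h import *
show();rel([.4181,-.2996,.041],down(-.1324))
E
```

```text
t 32.9 pos [ 418.8 -299.6   46.6] rot [ 3.1409e+00 -1.2000e-03 -1.3180e-01] F [-0.1 -0.5 -1.8] w 25.7 q [-0.69  0.42  1.77  0.    0.95  1.01]
linear [-0.7, 0.0, 5.6] turn [0.0007, -0.0012, 0.0006] rows>= 1.0
```

Call:
play_rows:
  moves:
    - {"claw": 0,"linear": [0,0,2],"turn": [0,-0.001,0]}
    - {"claw": 0,"linear": [0,0,4],"turn": [0,-0.001,0]}
    - {"claw": 0,"linear": [0,0,5],"turn": [0,-0.001,0]}
    - {"claw": 0,"linear": [0,0,5],"turn": [0,-0.001,0]}

```text
time_s: 33.4
ee_pos: [0.4188, -0.2996, 0.0416]
eef_rot: [3.141, -0.0, -0.132]
force: [-0.7, -0.5, -2.3]
grip_width: 0.0256
```

```bash
python3 - <<'E'
from h import *
show()
E
```

```text
t 33.4 pos [ 418.8 -299.6   41.6] rot [ 3.141e+00 -1.000e-04 -1.318e-01] F [-0.7 -0.5 -2.3] w 25.6 q [-0.69  0.43  1.77 -0.    0.94  1.01]
```

Call:
play_rows:
  moves:
    - {"claw": 0,"linear": [0,0,0.5],"turn": [0,0,0]}
    - {"claw": 0,"linear": [0,0,1],"turn": [0,0,0]}
    - {"claw": 0,"linear": [0,0,1.2],"turn": [0,0,0]}

```text
time_s: 33.78
ee_pos: [0.4189, -0.2997, 0.0409]
eef_rot: [3.141, -0.0, -0.132]
force: [-2.7, 1.8, 8.3]
grip_width: 0.0257
```

```bash
python3 - <<'E'
from h import *
show()
E
```

```text
t 33.77 pos [ 418.9 -299.7   40.9] rot [ 3.1409e+00 -2.0000e-04 -1.3170e-01] F [-2.7  1.8  8.3] w 25.7 q [-0.69  0.43  1.77 -0.    0.94  1.01]
```

Standing on the tray floor at TCP z 40.9 mm, as predicted. Release, then rise.

Call:
play_rows:
  moves:
    - {"claw": 0.35,"linear": [0,0,-0.3],"turn": [0,0,0]}
    - {"claw": 0.6,"linear": [0,0,-0.3],"turn": [0,0,0]}
    - {"claw": 0.8,"linear": [0,0,-0.3],"turn": [0,0,0]}
    - {"claw": 0.8,"linear": [0,0,-0.3],"turn": [0,0,0]}
    - {"claw": 0.8,"linear": [0,0,-0.3],"turn": [0,0,0]}
    - {"claw": 0.8,"linear": [0,0,-30],"turn": [0,0,0]}
    - {"claw": 0.8,"linear": [0,0,-80],"turn": [0,0,0]}
    - {"claw": 0.8,"linear": [0,0,-130],"turn": [0,0,0]}

```text
time_s: 34.78
ee_pos: [0.4187, -0.2994, 0.1723]
eef_rot: [3.141, 0.0, -0.132]
force: [0.4, 0.4, -0.2]
grip_width: 0.0752
```

Call:
play_rows:
  moves:
    - {"claw": 0.8,"linear": [-30,0,-30],"turn": [0,0,0]}
    - {"claw": 0.8,"linear": [-60,0,-50],"turn": [0,0,0]}
    - {"claw": 0.8,"linear": [-60,0,-50],"turn": [0,0,0]}
    - {"claw": 0.8,"linear": [-60,0,-50],"turn": [0,0,0]}

```text
time_s: 35.28
ee_pos: [0.3595, -0.2915, 0.2218]
eef_rot: [3.141, 0.0, -0.132]
force: [1.0, -0.3, 0.3]
grip_width: 0.0755
```

```bash
python3 - <<'E'
from fit import *
o=get_obs();show(o)
cv2.imwrite("pics/wB.png",vision.camera("wrist"));cv2.imwrite("pics/sB.png",vision.camera("scene"));cv2.imwrite("pics/tB.png",vision.camera("top"))
E
```

```text
t 35.27 pos [ 359.5 -291.5  221.8] rot [ 3.1414e+00  3.0000e-04 -1.3190e-01] F [ 1.  -0.3  0.3] w 75.5 q [-0.76  0.09  1.73 -0.    1.32  0.94]
```

View pics/sB.png

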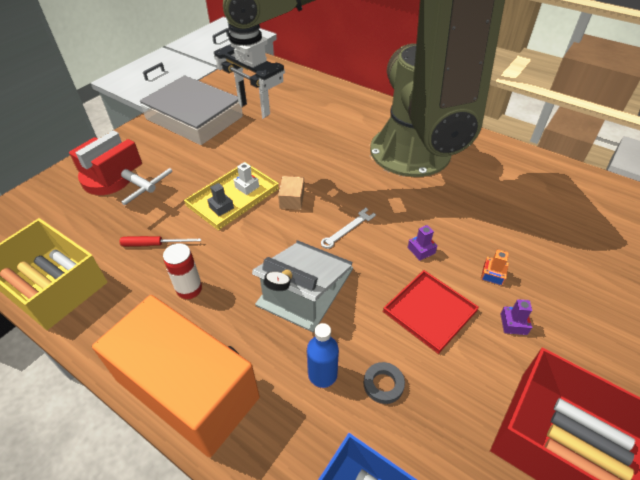

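View pics/wB.png

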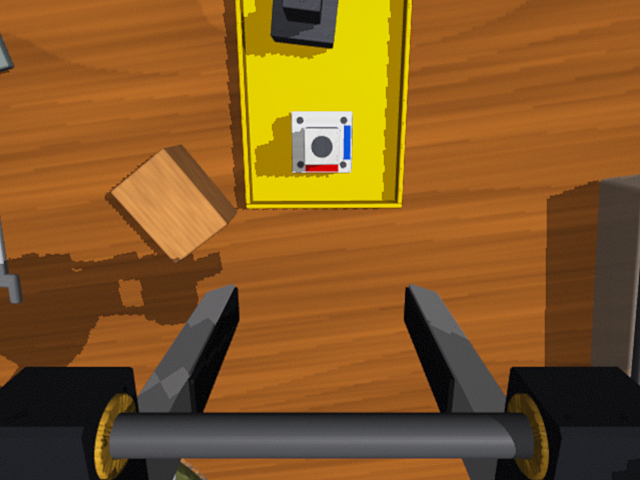

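View pics/tB.png

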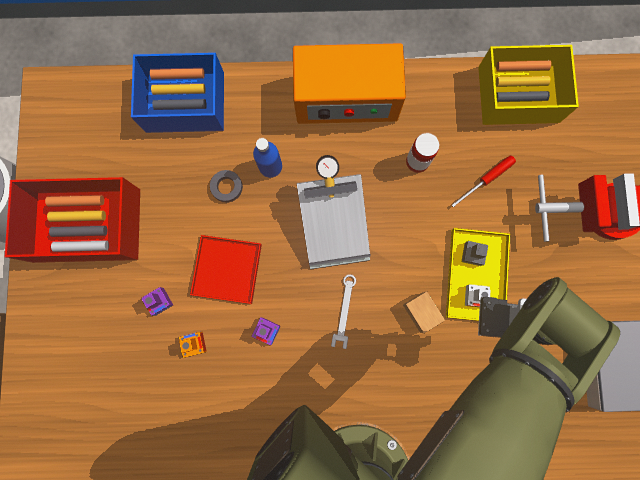

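The part stands upright in the yellow tray (wrist view (322,143)) beside the dark part (top view (475,253)). The other objects sit at their first-picture pixels and the gripper is clear. Handing in.

```bash
python3 -c "
from station import hand_in
print(hand_in())"
```

```text
the job is handed in; nothing more can be done
None
```

I checked the valve body on the gauge stand, red face first and then blue, and set it upright in the free half of the yellow tray. I handed the job in at about 35 s of the 70 s allowed.

- **Red check:** the part stopped firmly against the end bar at up to 30 N along the slope. It tipped up to 0.6° there; I flattened it to about 0.2° before backing off.
- **Blue check, first try failed:** the part slipped about 10 mm and pitched about 7° in the jaws before the plunger was pressed. The camera showed this while the arm position alone looked right.
- **Blue check, second try:** I set the part down by the bed's lip, regripped it with the jaws across the push direction and repeated it. It stopped at the bar at 23 N, flat within 0.2°, at the same position as red.
- **Not directly seen:** the bar and part hid the plunger in both final pushes. I infer it was fully in from the firm stop and from the cameras showing the face against the bar.
- **Last pictures:** the part stands upright beside the dark finished part, which looks unmoved. The other loose objects appear where they were at the start. The gripper is clear and reads about zero force.

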